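# Load the counting chamber with sample pots and seat its probe

## Task

Set up a batch count: free the chamber's clamp knob, stand every sample pot on the bench upright in a place of the sample tray, slide the tray handle-outwards fully home in the chamber's bay, and then turn the knob back to its locked stop. Also unhook the contamination probe from its stand and seat it squarely, window down, in the frame on the chamber's roof, and leave the other things on the bench where they are.

Things in the scene. Friction and masses are not known exactly. Their poses are not given: they have to be found in the camera images.
- castle: The counting chamber, a fixed grey steel box 334 mm long (its own y), 138 mm wide (x), 97 mm high; origin on the bench 164 mm behind the mouth, midway across. Its bay is a tunnel open at the +y end: 78 mm wide, 72 mm high, 304 mm deep to the back stop; the bench itself is its floor
- bay_mouth (a point): Middle of the lower edge of the bay's mouth, on the bench. Axes: +y straight out of the bay, x across it, z up. Outside the mouth two steel guide cheeks 18 mm high stand on the bench, flaring from 78 mm apart at the mouth to 106 mm apart 40 mm in front of it
- well (a point): Centre, on the chamber's roof (97 mm above the bench), of the probe's frame: a dark perforated panel inside an upright aluminium lip 8 mm high and 5 mm thick, which measures 78 mm (x) by 118 mm (y) inside. Axes as bay_mouth; 209 mm behind the mouth
- clamp_grip (a point): Middle of the wing of the black clamp knob on the chamber's roof, 130 mm above the bench, 38 mm behind the mouth. The wing is an upright bar 60 mm long (this point's y), 14 mm thick (x), from 111 to 143 mm above the bench, on a hub 34 mm across; the point turns with it. A collar 42 mm across below it is 104 mm high
- clamp (a joint): Knob angle, rad: 0 = free stop (wing along the bay's y), growing clockwise seen from above to 1.45 = locked stop (wing across). Starts at 1.25 to 1.45, stays where left (friction 0.12 N m). A dog under the roof turns with it: the tray goes home only within 0.15 of the free stop; with the tray home the dog locks it; if the tray is over 4 mm short the knob cannot reach its locked stop
- tray_grip (a point): Middle of the tray's handle: an upright black fin at its +y end, 50 mm long (y), 10 mm thick (x), its top 62 mm and this point 44 mm above the bench, 52 mm beyond the tray's front plate; a web 20 mm high joins it to the plate. Axes are the tray's: +y from its rear end towards the handle. The rear end is 356 mm from here
- tray_floor (a point): Centre of the floor of the aluminium tray's pot section, 3 mm above the tray's underside. The loose tray (about 0.45 kg) is 72 mm wide (x), 304 mm long (y) without handle. Section 64 x 250 mm inside, walls and short ribs 13 mm high over the underside; its four places are centred at y = -91.5, -30.5, 30.5, 91.5 mm from here. Beyond it, a slotted wall 68 mm high
- tray_front (a point): Lower edge, in the middle, of the outer face of the tray's 68 mm high front plate (the handle's side), 175 mm along y from tray_floor and on the tray's underside. When the tray is fully home against the back stop this point coincides with bay_mouth
- pot0_center (a point): Centre, half-way up, of a squat white plastic screw-lid sample pot, 54 mm across at the lid and 45 mm high, about 0.11 kg, standing on the bench. There are two to four such pots; None if this one is absent
- pot1_center (a point): Centre, half-way up, of a squat white plastic screw-lid sample pot, 54 mm across at the lid and 45 mm high, about 0.11 kg, standing on the bench. There are two to four such pots; None if this one is absent
- pot2_center (a point): Centre, half-way up, of a squat white plastic screw-lid sample pot, 54 mm across at the lid and 45 mm high, about 0.11 kg, standing on the bench. There are two to four such pots; None if this one is absent
- pot3_center (a point): Centre, half-way up, of a squat white plastic screw-lid sample pot, 54 mm across at the lid and 45 mm high, about 0.11 kg, standing on the bench. There are two to four such pots; None if this one is absent
- probe_grip (a point): Middle of the probe's bar handle. The contamination probe is a flat black box 72 mm (x) by 112 mm (y) by 34 mm high, about 0.42 kg, its window underneath. Above it a square bar 14 mm thick and 110 mm long runs along y on two end posts: bar centre 103 mm above the underside, 62 mm clear under the bar, 90 mm between the posts. It starts hanging by this bar on the stand's two hooks
- probe_face (a point): Centre of the probe's underside (its window), 103 mm below probe_grip; same axes, z up. Seated in the frame it lies at the well point. Either way round will do
- hook_tips (a point): Midway between the tips of the two upturned hooks of the fixed steel probe stand, 184 mm above the bench. The hooks are 8 mm rods 60 mm apart (this point's y) that run 80 mm from a crossbar towards its -x (towards the robot), then straight up. The bar hangs with its underside 28 mm below the tips and about 20 mm behind them (+x). Column and crossbar, 162 mm high, are 70 mm beyond the tips
- meter_a: Bystander: a black ratemeter 100 x 175 x 50 mm lying beyond the chamber; origin under its centre
- meter_b: Bystander: a second such ratemeter, to the left of the tray's handle; origin under its centre
- tin: Bystander: a flat steel source tin 74 mm across, 26 mm high, beyond the pots; origin under its centre
- wash: Bystander: a white bottle 64 mm across, 160 mm high, beyond the pots; origin under its centre
- gclamp: Bystander: a red C-shaped clamp about 130 mm long and 14 mm high lying on the robot's side of the chamber; origin under its spine
- driver: Bystander: a screwdriver lying beyond the chamber; origin under its middle
- logbook: Bystander: a blue logbook 150 x 210 x 14 mm on the robot's left; origin under its centre
- beaker: Bystander: a glass beaker 70 mm across, 80 mm high, to the left of the tray's handle; origin under its centre

How it is judged:
By the outcome, as a careful person would: the job done as asked, in the order asked, and still so for the second after the job is handed in, with the robot touching nothing.
Of pot0, pot1, pot2, pot3 only 2 to 4 are there at a start; the rules pass over those that are not, and their reading is None.
At some moment in a run one of tray, pot0, pot1, pot2, pot3 may be knocked a few centimetres aside while the robot is not near it.
Once in a run the grip may slacken for a moment while it holds something.
It also fails if it takes over 184 s, if anything falls off the work surface, if the arm or the gripper's body presses on something with over 40 N, if the wrist force passes 120 N, or if a joint passes its speed limit or range.

## Robot

A 6-joint arm with a two-finger parallel gripper is mounted at the origin on the work surface. World frame = base frame: x ahead of the robot, y to its left, z up, the work surface at z = 0. Lengths are in m, angles in degrees, forces in N, time in s.
With the tool pointing down it reaches from about 0.3 to 0.75 m from the base axis. Payload 8.5 kg.
Tool frame: the origin (TCP) lies midway between the tips of the shut fingers; the grasp point (between the pads) lies 19 mm behind it (env.hold_point_z is the distance from the TCP to the grasp point, in m); z points along the fingers, y is the line along which they close (so a half turn about z gives the same grasp; the last joint's range is limited). The gripper opens to 85 mm and grips with 20 to 120 N. Pads are 22 mm wide; open, the fingers measure 114 mm over their backs; the gripper's body (76 mm by 85 mm) begins 54 mm behind the grasp point. The pads swing forward as they close: fully open they stand 13 mm farther back than shut.
Start: joints at [-89.055, 21.807, 74.336, -0, 83.858, -12.336], TCP at [0.126, -0.535, 0.231] pointing down, gripper open.
Joint ranges: [-178.18, 178.18], [-50.72, 133.34], [12.68, 142.11], [-81.47, 261.47], [9.98, 163.14], [-165.26, 165.26]. Speed limits (degrees/s): [136.94, 136.94, 180, 180, 180, 180].

## Interface

Orientations are given as a 3x3 rotation matrix whose columns are the frame's x, y, z axes.
In Python, from rig import observe, get_image, camera_info, env gives the robot as it stands.
- The arm moves only by the tool drive_tool, never from a script. Its arguments are lists of equal length, an entry for each row: "offset": the shift along the tool's x, y, z in units of 40 mm (1.0 is 40 mm), a list of three; "turn": the turn, a rotation vector about the tool's x, y, z in units of 6 degrees (1.0 is 6 degrees), a list of three; "hand": the opening, from 0 (shut) to 1 (fully open). A call has exactly 10 rows; each row shifts and turns the commanded pose from where the row before left it, along the tool's axes as they then stand; what a row does not reach is not made up. A row lasts 1/8 s, in which the tool goes at most 62.5 mm and 10.7 degrees, less where a joint would pass 70% of its speed; a pose out of reach is approached as far as the arm can. A call is refused whole if a number of a shift passes 1 or a number of a turn 1, either way. A call with a gripper value outside its range is refused whole. The fingers move at their own pace and stop on an object; "newtons" is the grip in N (left out, the last holds). Time passes only in rows, so rows that do not move let the fingers close, or fill a call up. It gives the time, the measured TCP pose, the force, the opening and the grip force at its end, in the units of the state.
- observe(): the state, without advancing time (a new reading comes with each control period).
- get_image(name): name is "side" or "top"; returns the picture (480x640x3 uint8, blue, green, red); there is no depth.
- camera_info(name): a dict with "fx", "fy", "cx", "cy" (pixels), "world_to_cam" (4x4, takes a point from world to camera coordinates). Camera axes: x right, y down, z forward; pixel columns grow to the right and rows downward; lengths in m; the calibration is good to about 2 mm. A picture is of the moment at which its call begins. camera_info takes no time and is no camera call.
- env.close_job(): hands the job in; it is judged then, once.
The state is a dict: "time_s": time; "q": joint angles; "qvel": joint speeds; "joint_efforts": joint torques, N m; "position": TCP position; "tool_rot": TCP orientation; "ft_force": force on the tool from outside, world axes, zero at the start; "wrist_torque": the same for the moment, N m; "grip_width": finger opening in m; "gripper_force": force on a finger pad.
Only numpy, scipy, OpenCV 4.12 (cv2) and the standard library are available. Lean on these libraries where they do the work, as an engineer would, in place of code of your own. Each camera call takes 0.05 s, during which the arm holds its last target. There are 200 camera calls.

## Working session

There is one attempt and no reset: what is moved stays moved. The work goes in short steps, Python scripts to look and compute and a tool call to move; the robot and the scene stay as the last step left them, time stands still between calls to the robot, and variables do not carry over. Pictures are saved under pics/ and viewed, at most 14 in all, crops included, and the job is handed in when it is done.

Besides the shell and the picture viewer there is one more tool, called after "Request:" as name(argument=value, ...) on one line, values as JSON. drive_tool: Moves the arm, as the interface text tells. Its arguments: {"type":"object","properties":{"offset":{"type":"array"},"turn":{"type":"array"},"hand":{"type":"array"},"newtons":{"type":"number"}},"required":["offset","turn","hand"]}

```bash
ls; mkdir -p pics; python3 - <<'E'
from rig import *
import cv2
for n in ("top","side"):
    cv2.imwrite(f"pics/{n}0.png",get_image(n)); c=camera_info(n); print(n,c)
s=observe(); print(s)
E
```

```text
pics
top {'fx': 460.4660801391829, 'fy': 460.4660801391829, 'cx': 317.0238003873252, 'cy': 237.10183595958569, 'world_to_cam': array([[-0.0193501 , -0.99980947, -0.00256944,  0.08132506],
       [-0.9990329 ,  0.01943643, -0.03943976,  0.52090968],
       [ 0.03948219,  0.00180379, -0.99921865,  1.25693447],
       [ 0.        ,  0.        ,  0.        ,  1.        ]])}
side {'fx': 591.1362144246782, 'fy': 591.1362144246782, 'cx': 319.8540316836912, 'cy': 233.11799498413168, 'world_to_cam': array([[-0.8941631 , -0.44758486,  0.01183799,  0.50036891],
       [-0.35492937,  0.69244745, -0.62812553,  0.21905602],
       [ 0.27294229, -0.56584832, -0.77802197,  1.42253953],
       [ 0.        ,  0.        ,  0.        ,  1.        ]])}
{'time_s': 0.1, 'q': array([-8.90549347e+01,  2.18367708e+01,  7.43784455e+01, -9.18385139e-04,
        8.38578061e+01, -1.23355928e+01]), 'qvel': array([-0.00733175, -0.06824384, -0.15619872, -0.0316429 ,  0.04873186,
        0.02184755]), 'joint_efforts': array([ 2.15346110e-03, -4.49225342e+01, -2.31656492e+01, -2.14910988e-04,
        3.71334812e-03, -3.37874305e-06]), 'position': array([ 0.12633773, -0.53502944,  0.23078845]), 'tool_rot': array([[ 9.73256086e-01,  2.29722853e-01, -3.69556271e-05],
       [ 2.29722713e-01, -9.73255286e-01,  1.27404425e-03],
       [ 2.56709820e-04, -1.24846086e-03, -9.99999188e-01]]), 'ft_force': array([-0.7151564 ,  1.01409043, -0.05389689]), 'wrist_torque': array([-0.02702864, -0.03677677,  0.00530056]), 'gripper_force': 0.0, 'grip_width': 0.08548846942087805}
```

View pics/top0.png

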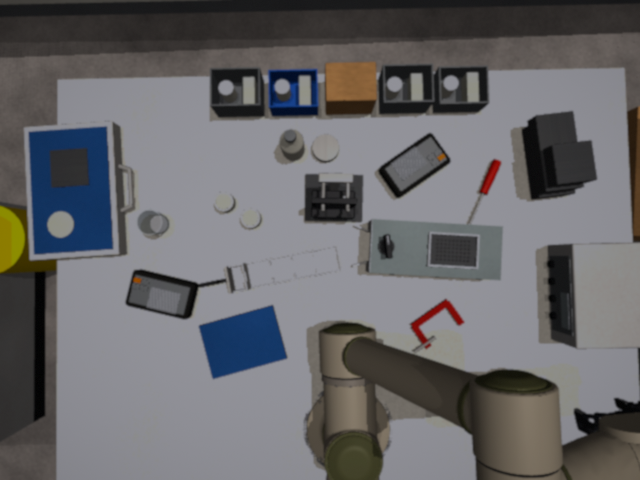

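View pics/side0.png

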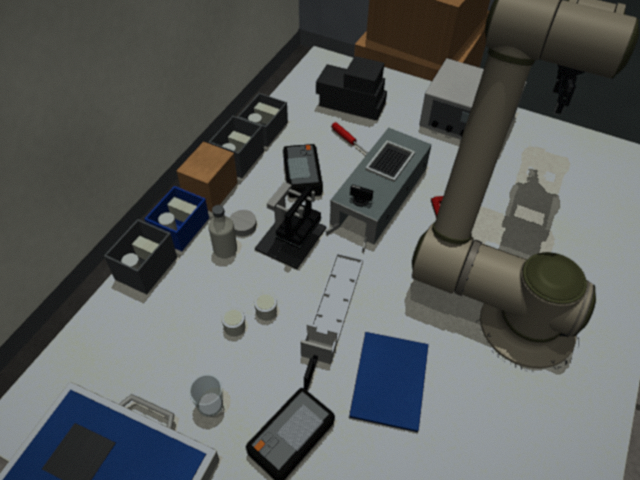

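Top: two pots near (223,202) and (250,218), tray from (228,278) to (340,260) with its handle at left, chamber (370–502, 221–278), stand with probe around (333,200), and the second meter close to the tray handle (~(200,284)). The side view agrees with this.

```bash
cat > h.py <<'E'
from rig import *
import cv2, numpy as np
np.set_printoptions(precision=4,suppress=True)
def ray(n,u,v):
    c=camera_info(n); M=c["world_to_cam"]; R,t=M[:3,:3],M[:3,3]
    d=R.T@np.array([(u-c["cx"])/c["fx"],(v-c["cy"])/c["fy"],1.]); return -R.T@t,d
def onz(n,u,v,z):
    o,d=ray(n,u,v); return o+d*(z-o[2])/d[2]
def proj(n,p):
    c=camera_info(n); q=c["world_to_cam"]@np.append(p,1); return np.array([c["fx"]*q[0]/q[2]+c["cx"],c["fy"]*q[1]/q[2]+c["cy"]])
def two(ut,us):
    A=[];b=[]
    for n,u in(("top",ut),("side",us)):
        o,d=ray(n,*u); d/=np.linalg.norm(d); P=np.eye(3)-np.outer(d,d); A.append(P); b.append(P@o)
    return np.linalg.lstsq(np.vstack(A),np.hstack(b),rcond=None)[0]
def blobs(m,amin=30):
    for c in cv2.findContours(m.astype(np.uint8),cv2.RETR_EXTERNAL,cv2.CHAIN_APPROX_NONE)[0]:
        if cv2.contourArea(c)>=amin: yield c
def crop(n,x0,y0,x1,y1,k,name,im=None):
    im=get_image(n) if im is None else im
    cv2.imwrite(f"pics/{name}.png",cv2.resize(im[y0:y1,x0:x1],None,fx=k,fy=k,interpolation=cv2.INTER_CUBIC))
E
python3 - <<'E'
from h import *
t=cv2.imread("pics/top0.png"); s=cv2.imread("pics/side0.png")
crop("top",190,160,510,310,2.5,"c1",t)
a=cv2.resize(s[120:380,190:450],None,fx=2.3,fy=2.3,interpolation=cv2.INTER_CUBIC); cv2.imwrite("pics/c2.png",a)
E
```

```text
(no output)
```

View pics/c1.png

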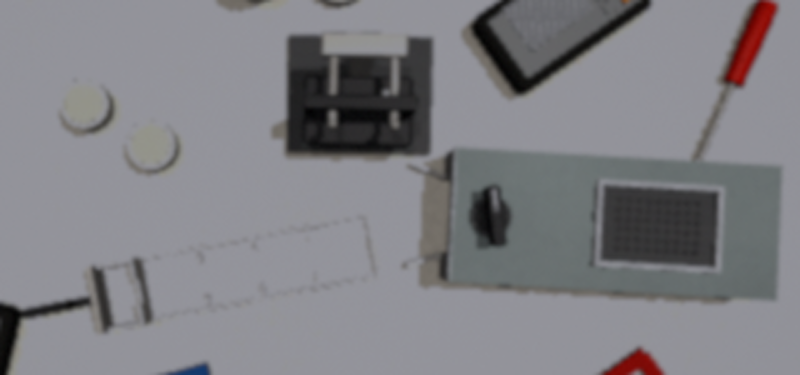

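View pics/c2.png

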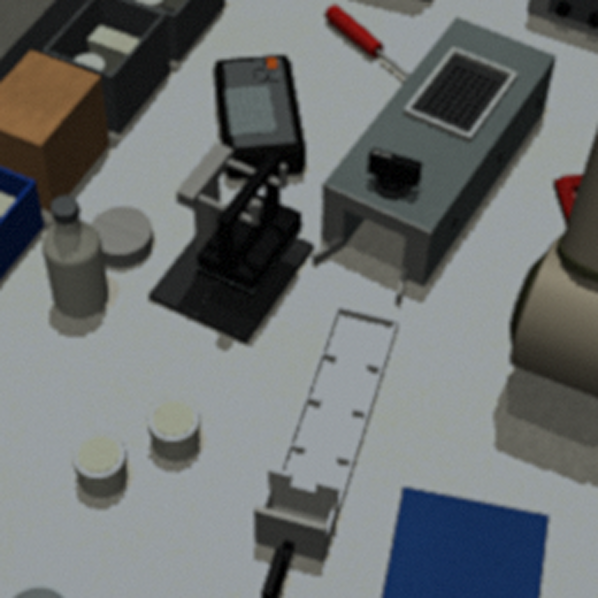

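The crops show everything clearly: the wing lies nearly across, the probe hangs with its bar along world y, and the tray's rear faces the mouth. Next I measure.

```bash
python3 - <<'E'
from h import *
t=cv2.imread("pics/top0.png"); s=cv2.imread("pics/side0.png")
P=lambda x,y:(int(190+x/2.5),int(160+y/2.5))
for nm,p in dict(roof=(550,180),pot=(86,105),bench=(250,100),panel=(660,225),lip=(660,185),wing=(490,210),fin=(60,305),bar=(360,102),tray=(200,280),tray2=(120,290)).items():
    u,v=P(*p); print(nm,(u,v),t[v,u])
b,g,r=[t[:,:,i].astype(int) for i in range(3)]
# roof
m=(g-r>8)&(g>60); m[:,:360]=0; m[:, 520:]=0; m[:200]=0; m[300:]=0
m=cv2.morphologyEx(m.astype(np.uint8),cv2.MORPH_CLOSE,np.ones((3,3)))
c=max(blobs(m),key=cv2.contourArea); R=cv2.minAreaRect(c); q=cv2.boxPoints(R)
print("roof px",R); W=np.array([onz("top",*p,.097) for p in q]); print(W)
# panel
gr=cv2.cvtColor(t,cv2.COLOR_BGR2GRAY); dk=(gr<75); 
for nm,(x0,y0,x1,y1),z in(("panel",(422,228,485,272),.097),("wing",(372,225,405,262),.143),("probe",(300,165,370,225),.17)):
    k=np.zeros_like(gr);k[y0:y1,x0:x1]=dk[y0:y1,x0:x1]
    for c in blobs(k,40):
        R=cv2.minAreaRect(c); W=np.array([onz("top",*p,z) for p in cv2.boxPoints(R)]); print(nm,R,W.mean(0),"\n",W)
# pots
for c in blobs(((r-b)>3)&(gr>100),60):
    R=cv2.minEnclosingCircle(c)
    if 150<R[0][0]<370 and 150<R[0][1]<330: print("pot?",R,cv2.contourArea(c),onz("top",*R[0],.045))
print("lid gray",gr[202,224],gr[190,280])
E
```

```text
roof (410, 232) [119 119 111]
pot (224, 202) [137 147 147]
bench (290, 200) [155 148 147]
panel (454, 250) [57 56 57]
lip (454, 234) [128 123 122]
wing (386, 244) [37 36 36]
fin (214, 282) [31 29 30]
bar (334, 200) [43 42 43]
tray (270, 272) [155 148 148]
tray2 (238, 276) [155 148 147]Traceback (most recent call last):
  File "<stdin>", line 10, in <module>
ValueError: max() iterable argument is empty
```

```bash
cat > m.py <<'E'
from h import *
def measure(t,what=("roof","panel","wing","pots")):
    b,g,r=[cv2.GaussianBlur(t,(3,3),0)[:,:,i].astype(int) for i in range(3)]
    gr=cv2.cvtColor(t,cv2.COLOR_BGR2GRAY)
    if "roof" in what:
        m=(g-r>4); m[:,:355]=0; m[:,520:]=0; m[:200]=0; m[300:]=0
        m=cv2.morphologyEx(m.astype(np.uint8),cv2.MORPH_CLOSE,np.ones((5,5)))
        m=cv2.morphologyEx(m,cv2.MORPH_OPEN,np.ones((3,3)))
        c=max(blobs(m),key=cv2.contourArea); R=cv2.minAreaRect(c)
        print("roof",R,"\n",np.array([onz("top",*p,.097) for p in cv2.boxPoints(R)]))
    for nm,(x0,y0,x1,y1),z in(("panel",(422,228,485,272),.100),("wing",(372,225,405,262),.143)):
        if nm not in what: continue
        k=np.zeros_like(gr);k[y0:y1,x0:x1]=gr[y0:y1,x0:x1]<(90 if nm=="panel" else 70)
        for c in blobs(k,40):
            R=cv2.minAreaRect(c); W=np.array([onz("top",*p,z) for p in cv2.boxPoints(R)]); print(nm,R,W.mean(0),"\n",W)
    if "pots" in what:
        m=cv2.morphologyEx(((g-b)>3).astype(np.uint8),cv2.MORPH_OPEN,np.ones((3,3)))
        for c in blobs(m,60):
            R=cv2.minAreaRect(c)
            if 150<R[0][0]<420 and 150<R[0][1]<350 and R[1][0]<40: print("pot",R,onz("top",*R[0],.045))
E
python3 - <<'E'
from m import *
t=cv2.imread("pics/top0.png"); measure(t)
# line fits on the well lip edges and bar via crops of intensity profile
gr=cv2.cvtColor(t,cv2.COLOR_BGR2GRAY)
print(gr[190:215,334]); print(gr[200,305:365]); print(gr[204,305:365])
print("tray rear cols", gr[268,318:350]); print(gr[240:300,240])
E
```

```text
roof ((436.1486511230469, 248.88345336914062), (129.84739685058594, 53.39115905761719), 3.251945734024048) 
 [[ 0.4275 -0.0621  0.097 ]
 [ 0.5638 -0.0732  0.097 ]
 [ 0.5384 -0.4049  0.097 ]
 [ 0.4024 -0.3924  0.097 ]]
panel ((453.3829040527344, 249.9323272705078), (45.643516540527344, 29.58208465576172), 3.4682295322418213) [ 0.4794 -0.2763  0.1   ] 
 [[ 0.4464 -0.215   0.1   ]
 [ 0.5216 -0.2217  0.1   ]
 [ 0.5123 -0.3378  0.1   ]
 [ 0.4371 -0.3308  0.1   ]]
wing ((385.5, 246.0), (22.0, 15.0), 90.0) [ 0.492  -0.0971  0.143 ] 
 [[ 0.5194 -0.0793  0.143 ]
 [ 0.5187 -0.1163  0.143 ]
 [ 0.4646 -0.1149  0.143 ]
 [ 0.4653 -0.078   0.143 ]]
pot ((363.9189758300781, 246.1209716796875), (9.238459587097168, 32.10988998413086), 2.8624050617218018) [ 0.4944 -0.0538  0.045 ]
pot ((168.8588409423828, 227.13528442382812), (8.460289001464844, 21.801511764526367), 12.528807640075684) [0.5555 0.4679 0.045 ]
pot ((249.5, 217.5), (13.0, 13.0), 90.0) [0.5772 0.2512 0.045 ]
pot ((223.0, 201.5), (13.0, 14.0), 90.0) [0.6216 0.3218 0.045 ]
pot ((384.8440246582031, 184.60801696777344), (30.800580978393555, 4.
[... 322 characters left out ...]
44  44  45  45  45  44  44  43  47  55
  57  57  66  94 127 144]
[ 69  38  34  33  33  31  24   9   5   3   8   9  10   9  11  25  56  82
  85  62  29  14  14  16  14  11  12  11  13  13  13  14  12  13  14  14
  16  16  15  19  30  54  72  70  46  23  17  15  16  18  27  44  55  58
  58  59  74 113 141 148]
tray rear cols [149 149 148 148 148 148 148 149 148 148 148 149 148 148 148 149 148 148
 147 146 140 133 137 145 148 148 148 148 148 148 148 148]
[148 148 148 149 147 148 148 148 148 148 148 148 148 148 148 148 148 148
 148 148 148 148 148 147 139 125 122 133 137 137 140 144 146 147 148 148
 148 148 148 148 148 148 148 148 148 148 148 145 137 128 132 138 146 148
 148 148 148 148 148 148]
```

```bash
cat >> h.py <<'E'
from scipy.spatial.transform import Rotation as Ro
def goto(x,y,z,psi):
    """total turn (units of 6 deg, tool axes) then total shift (units 40 mm, in goal axes)"""
    s=observe(); R=s["tool_rot"]; c,n=np.cos(np.radians(psi)),np.sin(np.radians(psi))
    G=np.array([[c,n,0],[n,-c,0],[0,0,-1.]])
    tr=np.degrees(Ro.from_matrix(R.T@G).as_rotvec())/6; d=G.T@(np.array([x,y,z])-s["position"])/.04
    print("t",round(s["time_s"],2),"pos",s["position"],"TURN",tr,"SHIFT",d)
E
python3 - <<'E'
from h import *
t=cv2.imread("pics/top0.png"); gr=cv2.cvtColor(t,cv2.COLOR_BGR2GRAY).astype(float)
goto(.4925,-.104,.19,9.7)
up=[];lo=[]
for u in range(256,334):
    cu=272-(u-256)*13.5/78
    for L,o in((up,-12),(lo,12)):
        v0=int(round(cu+o)); seg=148-gr[v0-6:v0+7,u]; k=seg.argmax()
        if seg[k]>3: L.append((u,v0-6+k))
def lf(L):
    L=np.array(L,float)
    for _ in range(4):
        p=np.polyfit(L[:,0],L[:,1],1); e=abs(L[:,1]-np.polyval(p,L[:,0])); L=L[e<max(1.2,2*np.median(e))]
    print(len(L),p,e.max()); return p
pu,pl=lf(up),lf(lo)
for u in (256,334):
    print([onz("top",u,np.polyval(p,u),.013) for p in(pu,pl)])
rear=[]
for v in range(249,268):
    cu=337+ (v-258)*.18; u0=int(round(cu)); seg=148-gr[v,u0-6:u0+7]; rear.append((v,u0-6+(seg*np.arange(13)*(seg>2)).sum()/max(1,(seg*(seg>2)).sum())))
p=lf(rear); print("rear mid",onz("top",np.polyval(p,258),258,.013))
print(gr[276:292,196:234].astype(int))
bc=onz("top",333.5,201,.17); print("bar",bc, onz("top",311,200.8,.17),onz("top",356,201.2,.17))
P2=lambda x,y:(190+x/2.3,120+y/2.3)
for a in((215,222),(285,160)): print(a,[onz("side",*P2(*a),z) for z in(.163,.17)])
for a in((101,455),(174,418)): print("pot side",onz("side",*P2(*a),.045))
E
```

```text
t 0.1 pos [ 0.1263 -0.535   0.2308] TURN [-0.012  -0.0021  0.5968] SHIFT [10.8388 -9.0793  1.0197]
57 [ -0.1946 311.713 ] 1.0677381847463607
64 [ -0.1942 335.7688] 1.0922147942784477
[array([0.4575, 0.2398, 0.013 ]), array([0.3915, 0.2407, 0.013 ])]
[array([0.495 , 0.0251, 0.013 ]), array([0.4288, 0.0265, 0.013 ])]
19 [  0.1932 287.4808] 0.23476371075270208
rear mid [0.4639 0.0167 0.013 ]
[[148 147 148 148 148 148 147 147 148 147 148 148 148 148 148 148 148 148
  147 148 148 148 148 147 148 148 148 146 139 131 130 118  88  58  48  56
   86 122]
 [148 147 147 148 148 148 147 147 148 147 148 148 147 148 147 148 148 148
  148 148 148 147 148 147 146 144 144 142 138 130 126 123  98  62  48  53
   81 119]
 [147 147 147 147 147 148 147 148 148 148 148 148 147 148 148 148 148 147
  147 146 144 142 142 141 136 128 123 119 114 109 116 125 105  66  48  51
   72 113]
 [148 147 148 148 148 148 148 148 148 148 148 147 147 147 146 144 142 141
  140 135 125 118 115 114 104  91  81  73  67  73 103 123 108  73  50  48
   65 104]
 [146 147 147 147 148 147 148 147 147 146 144 142 142 140 134 125 118 11
[... 1438 characters left out ...]
 148 148 148 147 148 148 148 148 148 148 148 144 134 130 126 105  69
   51  54]
 [ 28  72 116 140 146 147 147 147 148 148 148 148 147 147 148 148 148 148
  148 148 148 148 148 147 148 147 148 148 148 147 145 135 129 128 110  76
   61  72]
 [ 41  90 127 143 146 148 147 147 148 147 148 147 148 148 148 148 147 148
  148 148 148 147 148 147 147 148 148 148 147 148 145 136 129 127 113  85
   75  99]]
bar [0.6025 0.0295 0.17  ] [0.604  0.0838 0.17  ] [ 0.6009 -0.0248  0.17  ]
(215, 222) [array([0.6144, 0.0891, 0.163 ]), array([0.6113, 0.0943, 0.17  ])]
(285, 160) [array([ 0.5896, -0.0226,  0.163 ]), array([ 0.5867, -0.0168,  0.17  ])]
pot side [0.62   0.3262 0.045 ]
pot side [0.5763 0.2547 0.045 ]
```

Request:
drive_tool(offset=[[0,0,0],[1,-0.84,0],[1,-0.84,0],[1,-0.84,0],[1,-0.84,0],[1,-0.84,0],[1,-0.84,0],[1,-0.84,0],[1,-0.84,0],[1,-0.84,0]], turn=[[0,0,0.6],[0,0,0],[0,0,0],[0,0,0],[0,0,0],[0,0,0],[0,0,0],[0,0,0],[0,0,0],[0,0,0]], hand=[1,1,1,1,1,1,1,1,1,1], newtons=60)

```text
time_s: 1.35
position: [0.4312, -0.1751, 0.2312]
tool_rot: [[0.986, 0.168, -0.0], [0.168, -0.986, 0.0], [-0.0, -0.0, -1.0]]
ft_force: [-0.1, -0.2, -1.3]
grip_width: 0.0856
gripper_force: 0.0
```

Request:
drive_tool(offset=[[0.9,-0.8,0],[0.9,-0.72,0],[0,0,0.5],[0,0,0.5],[0,0,0.2],[0,0,0],[0,0,0],[0,0,0],[0,0,0],[0,0,0]], turn=[[0,0,0],[0,0,0],[0,0,0],[0,0,0],[0,0,0],[0,0,0],[0,0,0],[0,0,0],[0,0,0],[0,0,0]], hand=[0.6,0.6,0.6,0.6,0.6,0.6,0.6,0.6,0.6,0.6])

```text
time_s: 2.6
position: [0.4912, -0.1046, 0.1835]
tool_rot: [[0.986, 0.168, 0.0], [0.168, -0.986, -0.0], [0.0, 0.0, -1.0]]
ft_force: [-0.0, -0.2, 0.2]
grip_width: 0.0511
gripper_force: 0.0
```

```bash
python3 - <<'E'
from h import *
goto(.4925,-.104,.115,9.7); print(observe()["grip_width"])
crop("side",270,100,450,260,4,"k1")
E
```

```text
t 2.6 pos [ 0.4912 -0.1046  0.1835] TURN [ 0.0021 -0.003  -0.0035] SHIFT [ 0.0357 -0.0102  1.7126]
0.05111540530560275
```

View pics/k1.png

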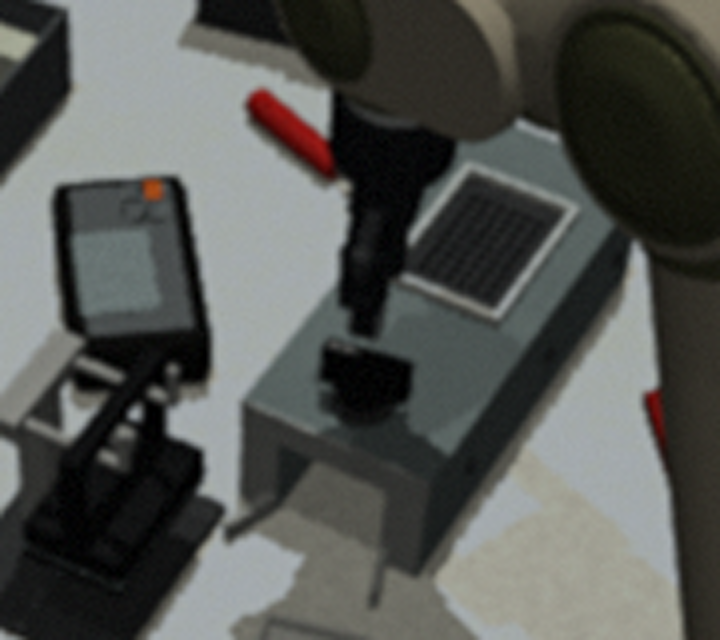

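The gripper sits directly above the wing (crop about (365,330)), so I descend and grip.

Request:
drive_tool(offset=[[0.03,0,0.6],[0,0,0.6],[0,0,0.5],[0,0,0],[0,0,0],[0,0,0],[0,0,0],[0,0,0],[0,0,0],[0,0,0]], turn=[[0,0,0],[0,0,0],[0,0,0],[0,0,0],[0,0,0],[0,0,0],[0,0,0],[0,0,0],[0,0,0],[0,0,0]], hand=[0.6,0.6,0.6,0.6,0.6,0,0,0,0,0], newtons=40)

```text
time_s: 3.9
position: [0.4916, -0.102, 0.116]
tool_rot: [[0.986, 0.168, -0.001], [0.168, -0.986, 0.004], [-0.0, -0.004, -1.0]]
ft_force: [-4.5, 13.6, 9.6]
grip_width: 0.0134
gripper_force: 39.9
```

Request:
drive_tool(offset=[[0,0,0],[0,0,0],[0,0,0],[0,0,0],[0,0,0],[0,0,0],[0,0,0],[0,0,0],[0,0,0],[0,0,0]], turn=[[0,0,0],[0,0,-1],[0,0,-1],[0,0,-1],[0,0,-1],[0,0,-1],[0,0,-1],[0,0,-1],[0,0,-1],[0,0,-1]], hand=[0,0,0,0,0,0,0,0,0,0])

```text
time_s: 5.15
position: [0.492, -0.1024, 0.116]
tool_rot: [[0.44, 0.898, -0.0], [0.898, -0.44, 0.004], [0.003, -0.002, -1.0]]
ft_force: [-2.1, 10.8, 7.9]
grip_width: 0.0132
gripper_force: 42.3
```

```bash
python3 - <<'E'
from h import *
s=observe(); print(s["grip_width"],s["gripper_force"],s["ft_force"],s["wrist_torque"]); goto(.4925,-.104,.115,85.6)
E
```

```text
0.013180078835412537 42.34460413455963 [-2.0575 10.8323  7.9276] [ 1.7695  0.2391 -0.1378]
t 5.15 pos [ 0.492  -0.1024  0.116 ] TURN [-0.0094 -0.0324 -3.6205] SHIFT [-0.039   0.0164  0.0261]
```

Request:
drive_tool(offset=[[0,0,0],[0,0,0],[0,0,0],[0,0,0],[0,0,0],[0,0,0],[0,0,0],[0,0,0],[0,0,0],[0,0,0]], turn=[[0,0,-1],[0,0,-1],[0,0,-1],[0,0,-0.4],[0,0,-0.2],[0,0,-0.2],[0,0,0],[0,0,0],[0,0,0],[0,0,0]], hand=[0,0,0,0,0,0,0,0,0,0])

```text
time_s: 6.4
position: [0.4922, -0.1024, 0.1161]
tool_rot: [[0.062, 0.998, 0.001], [0.998, -0.062, 0.004], [0.004, 0.0, -1.0]]
ft_force: [-0.2, 11.9, 7.5]
grip_width: 0.0134
gripper_force: 43.0
```

```bash
python3 - <<'E'
from h import *
s=observe(); print(s["grip_width"],s["gripper_force"],s["ft_force"],s["wrist_torque"]); goto(.4925,-.104,.115,85.6)
E
```

```text
0.013370917057613613 42.96923339366913 [-0.1914 11.8501  7.4557] [ 1.8234  0.1998 -0.6049]
t 6.4 pos [ 0.4922 -0.1024  0.1161] TURN [ 0.003  -0.0353  0.1368] SHIFT [-0.0382  0.0105  0.0268]
```

Request:
drive_tool(offset=[[0,0,0],[0,0,0],[0,0,0],[0,0,-1],[0,0,-1],[0,0,-1],[0,0,-0.4],[0,0,0],[0,0,0],[0,0,0]], turn=[[0,0,0],[0,0,0],[0,0,0],[0,0,0],[0,0,1],[0,0,1],[0,0,1],[0,0,1],[0,0,0.7],[0,0,0]], hand=[0.6,0.6,0.6,0.6,0.6,0.6,0.6,1,1,1])

```text
time_s: 7.65
position: [0.4922, -0.1045, 0.2513]
tool_rot: [[0.525, 0.851, -0.0], [0.851, -0.525, -0.0], [-0.0, -0.0, -1.0]]
ft_force: [-0.7, 0.2, 0.3]
grip_width: 0.0853
gripper_force: 0.0
```

```bash
python3 - <<'E'
from m import *
t=get_image("top"); cv2.imwrite("pics/top1.png",t); measure(t,("pots",)); goto(.577,.253,.25,58)
E
```

```text
pot ((265.5, 228.5), (13.0, 13.0), 90.0) [0.5468 0.2087 0.045 ]
pot ((168.37405395507812, 227.5654754638672), (9.586015701293945, 22.434288024902344), 17.52556800842285) [0.5544 0.4692 0.045 ]
pot ((223.0, 201.5), (13.0, 14.0), 90.0) [0.6216 0.3218 0.045 ]
pot ((384.76507568359375, 184.6644744873047), (30.803123474121094, 4.0961594581604), 55.00798034667969) [ 0.6585 -0.1136  0.045 ]
t 7.7 pos [ 0.4923 -0.1045  0.2513] TURN [-0.0013  0.001   0.0602] SHIFT [ 8.7018 -2.9391  0.0316]
```

Pot 1 has been knocked to (0.546, 0.211). I'll go to its new place.

Request:
drive_tool(offset=[[0.93,-0.38,0],[0.93,-0.38,0],[0.93,-0.38,0],[0.93,-0.38,0],[0.93,-0.38,0],[0.93,-0.38,0],[0.92,-0.38,0],[0.92,-0.38,0.2],[0,0,1],[0,0,1]], turn=[[0,0,0.06],[0,0,0],[0,0,0],[0,0,0],[0,0,0],[0,0,0],[0,0,0],[0,0,0],[0,0,0],[0,0,0]], hand=[1,1,1,1,1,1,1,1,1,1], newtons=40)

```text
time_s: 8.95
position: [0.5466, 0.2123, 0.1622]
tool_rot: [[0.529, 0.849, 0.001], [0.849, -0.529, 0.0], [0.0, 0.0, -1.0]]
ft_force: [0.8, -0.5, -0.4]
grip_width: 0.0849
gripper_force: 0.0
```

```bash
python3 - <<'E'
from h import *
goto(.546,.211,.010,58)
s=get_image("side");b,g,r=[cv2.GaussianBlur(s,(3,3),0)[:,:,i].astype(int) for i in range(3)]
m=cv2.morphologyEx(((g-b)>3).astype(np.uint8),cv2.MORPH_OPEN,np.ones((3,3)))
for c in blobs(m,60):
    R=cv2.minAreaRect(c)
    if 200<R[0][0]<340 and 220<R[0][1]<400: print(R,onz("side",*R[0],.045))
crop("side",200,220,340,360,4,"p1",s)
E
```

```text
t 8.95 pos [0.5466 0.2123 0.1622] TURN [ 0.004  -0.0027  0.0122] SHIFT [-0.0345  0.0039  3.804 ]
((236.396240234375, 331.8868103027344), (16.75798797607422, 26.64794921875), 74.05460357666016) [0.5954 0.3552 0.045 ]
((232.0, 317.0), (16.0, 18.0), 90.0) [0.6251 0.3263 0.045 ]
```

View pics/p1.png

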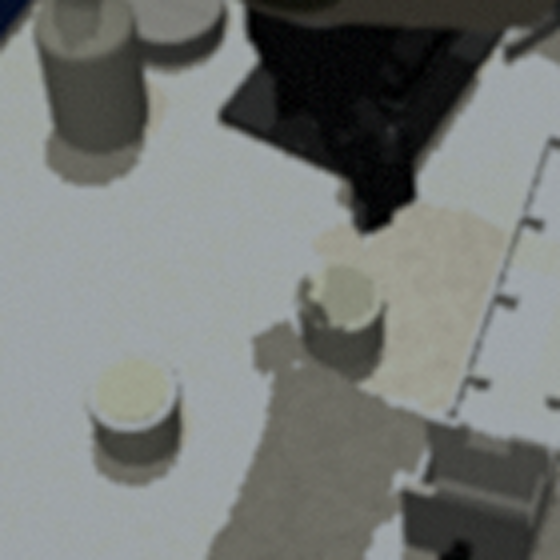

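Both pots stand upright (lids at crop (350,295) and (135,390)), and the gripper is above the nearer one. Descend, grip and lift.

Request:
drive_tool(offset=[[0,0,1],[0,0,1],[0,0,1],[0,0,0.6],[0,0,0.2],[0,0,0],[0,0,0],[0,0,0],[0,0,0],[0,0,0]], turn=[[0,0,0],[0,0,0],[0,0,0],[0,0,0],[0,0,0],[0,0,0],[0,0,0],[0,0,0],[0,0,0],[0,0,0]], hand=[1,1,1,1,1,1,0,0,0,0], newtons=40)

```text
time_s: 10.25
position: [0.5471, 0.2118, 0.0126]
tool_rot: [[0.531, 0.847, 0.002], [0.847, -0.531, 0.0], [0.001, 0.001, -1.0]]
ft_force: [-0.6, 0.2, 4.1]
grip_width: 0.0526
gripper_force: 41.2
```

Request:
drive_tool(offset=[[0,0,0],[0,0,-0.5],[0,0,-0.8],[0,0,-0.7],[0,0,0],[0,0,0],[0,0,0],[0,0,0],[0,0,0],[0,0,0]], turn=[[0,0,0],[0,0,0],[0,0,0],[0,0,0],[0,0,1],[0,0,1],[0,0,1],[0,0,1],[0,0,1],[0,0,1]], hand=[0,0,0,0,0,0,0,0,0,0])

```text
time_s: 11.5
position: [0.5466, 0.2117, 0.0917]
tool_rot: [[0.929, 0.37, 0.0], [0.37, -0.929, 0.0], [0.0, 0.0, -1.0]]
ft_force: [0.3, -1.2, -0.9]
grip_width: 0.0529
gripper_force: 42.3
```

```bash
cat > tray.py <<'E'
from m import *
def tray(t):
    gr=cv2.cvtColor(t,cv2.COLOR_BGR2GRAY).astype(float)
    up=[];lo=[]
    for u in range(250,334):
        cu=272-(u-256)*13.5/78
        for L,o in((up,-12),(lo,12)):
            v0=int(round(cu+o)); seg=148-gr[v0-6:v0+7,u]; k=seg.argmax()
            if 3<seg[k]<60: L.append((u,v0-6+k))
    def lf(L):
        L=np.array(L,float)
        for _ in range(4):
            p=np.polyfit(L[:,0],L[:,1],1); e=abs(L[:,1]-np.polyval(p,L[:,0])); L=L[e<max(1.2,2*np.median(e))]
        return p,len(L)
    a,b=lf(up),lf(lo); print(a,b)
    m=[(onz("top",u,np.polyval(a[0],u),.013)+onz("top",u,np.polyval(b[0],u),.013))/2 for u in(256,334)]
    e=(m[0]-m[1])[:2]; e/=np.linalg.norm(e); print("mid",m[0],m[1],"yang",np.degrees(np.arctan2(e[1],e[0])))
E
python3 - <<'E'
from tray import *
t=get_image("top"); cv2.imwrite("pics/top2.png",t); measure(t,("pots",)); 
s=observe(); print(s["grip_width"],s["gripper_force"])
try: tray(t)
except Exception as e: print(e)
fl=np.array([.4421,.1418]);ey=np.array([-.172,.985]); print("places",fl-.0915*ey,fl+.0305*ey)
goto(*(fl-.0915*ey),.09,9.9)
E
```

```text
pot ((363.6030578613281, 245.6446075439453), (9.929133415222168, 31.174150466918945), 3.1798300743103027) [ 0.4957 -0.053   0.045 ]
pot ((169.10458374023438, 227.72349548339844), (7.868730068206787, 21.14386558532715), 15.52410888671875) [0.5539 0.4672 0.045 ]
pot ((384.810791015625, 184.6351318359375), (30.80562400817871, 4.301162242889404), 54.46232223510742) [ 0.6586 -0.1138  0.045 ]
0.05278118164815506 42.29901909828186
(array([ -0.1678, 303.1956]), 37) (array([ -0.0812, 299.6923]), 41)
mid [0.4365 0.2401 0.013 ] [0.459  0.0259 0.013 ] yang 95.98542871965267
places [0.4578 0.0517] [0.4369 0.1718]
t 11.55 pos [0.5466 0.2117 0.0917] TURN [-0.0001 -0.0026  1.9334] SHIFT [-2.8731  3.5605  0.0423]
```

Request:
drive_tool(offset=[[0,0,0],[0,0,0],[-0.72,0.89,0],[-0.72,0.89,0],[-0.72,0.89,0],[-0.71,0.89,0],[0,0,0],[0,0,0],[0,0,0],[0,0,0]], turn=[[0,0,1],[0,0,0.93],[0,0,0],[0,0,0],[0,0,0],[0,0,0],[0,0,0],[0,0,0],[0,0,0],[0,0,0]], hand=[0,0,0,0,0,0,0,0,0,0])

```text
time_s: 12.8
position: [0.4595, 0.0516, 0.0913]
tool_rot: [[0.983, 0.181, 0.0], [0.181, -0.983, -0.0], [0.0, 0.0, -1.0]]
ft_force: [0.3, 0.3, -1.0]
grip_width: 0.0528
gripper_force: 42.5
```

```bash
python3 - <<'E'
from tray import *
t=get_image("top"); s=get_image("side"); goto(.4578,.0517,.0156,9.9); o=observe(); print(o["grip_width"],o["gripper_force"])
a=cv2.resize(t[150:310,190:400],None,fx=2.6,fy=2.6,interpolation=cv2.INTER_CUBIC)
b=cv2.resize(s[220:372,240:350],None,fx=2.3,fy=2.736,interpolation=cv2.INTER_CUBIC)
cv2.imwrite("pics/q1.png",np.hstack([a,b]))
E
```

```text
t 12.9 pos [0.4594 0.0515 0.0912] TURN [-0.0009  0.0012  0.0825] SHIFT [-0.0372 -0.0127  1.8908]
0.052754514482016394 42.53539502620697
```

View pics/q1.png

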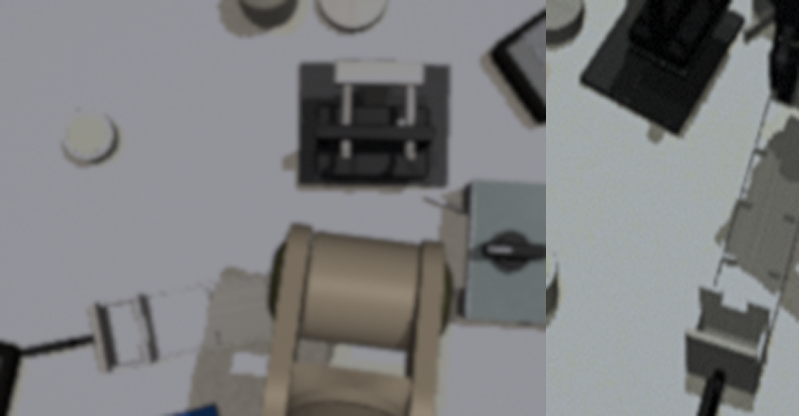

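The tray is unmoved and the knob is free (wing along the bay at crop (515,250)). I lower the pot into place −91.5 and release.

Request:
drive_tool(offset=[[-0.04,-0.01,0.7],[0,0,0.7],[0,0,0.3],[0,0,0.15],[0,0,0],[0,0,0],[0,0,0],[0,0,0],[0,0,0],[0,0,-0.3]], turn=[[0,0,0.08],[0,0,0],[0,0,0],[0,0,0],[0,0,0],[0,0,0],[0,0,0],[0,0,0],[0,0,0],[0,0,0]], hand=[0,0,0,0,0,0,0.85,0.85,0.85,0.85])

```text
time_s: 14.15
position: [0.4572, 0.0512, 0.0293]
tool_rot: [[0.985, 0.171, -0.002], [0.171, -0.985, 0.0], [-0.002, -0.001, -1.0]]
ft_force: [-0.9, -0.5, 0.2]
grip_width: 0.0718
gripper_force: 0.0
```

```bash
python3 - <<'E'
from h import *
goto(.621,.324,.13,9.9); o=observe(); print(o["grip_width"],o["gripper_force"],o["ft_force"])
E
```

```text
t 14.15 pos [0.4572 0.0512 0.0293] TURN [-0.0051  0.0152 -0.0072] SHIFT [ 5.2061 -6.0154 -2.5166]
0.07175674201512763 0.0 [-0.9382 -0.4939  0.2451]
```

Request:
drive_tool(offset=[[0,0,-1],[0,0,-1],[0,-0.5,-0.5],[0.87,-1,0],[0.87,-1,0],[0.87,-1,0],[0.87,-1,0],[0.87,-1,0],[0.86,-0.52,0],[0,0,0]], turn=[[0,0,0],[0,0,0],[0,0,0],[0,0,0],[0,0,0],[0,0,0],[0,0,0],[0,0,0],[0,0,0],[0,0,0]], hand=[0.85,0.85,0.85,1,1,1,1,1,1,1])

```text
time_s: 15.4
position: [0.6224, 0.3255, 0.1291]
tool_rot: [[0.985, 0.173, 0.0], [0.173, -0.985, 0.0], [0.0, -0.0, -1.0]]
ft_force: [-0.4, -0.2, 0.4]
grip_width: 0.0855
gripper_force: 0.0
```

```bash
python3 - <<'E'
from tray import *
s=get_image("side");t=get_image("top"); cv2.imwrite("pics/top3.png",t); cv2.imwrite("pics/side3.png",s)
b,g,r=[cv2.GaussianBlur(s,(3,3),0)[:,:,i].astype(int) for i in range(3)]
m=cv2.morphologyEx(((g-b)>3).astype(np.uint8),cv2.MORPH_OPEN,np.ones((3,3)))
for c in blobs(m,60):
    R=cv2.minAreaRect(c)
    if 200<R[0][0]<380 and 220<R[0][1]<400: print(R,onz("side",*R[0],.045))
measure(t,("pots",)); tray(t)
goto(.621,.324,.01,9.9)
a=cv2.resize(t[150:310,190:400],None,fx=2.5,fy=2.5,interpolation=cv2.INTER_CUBIC)
b=cv2.resize(s[220:380,210:370],None,fx=1.7,fy=2.5,interpolation=cv2.INTER_CUBIC)
cv2.imwrite("pics/q2.png",np.hstack([a,b]))
E
```

```text
((377.5426330566406, 323.90509033203125), (44.34170913696289, 91.41287994384766), 81.74057006835938) [0.3161 0.1896 0.045 ]
((359.6242980957031, 300.6982421875), (9.769231796264648, 16.923080444335938), 67.38013458251953) [0.379  0.1508 0.045 ]
((265.5365295410156, 368.198974609375), (117.1769027709961, 151.11337280273438), 16.16449737548828) [0.4913 0.4032 0.045 ]
((324.5, 273.0), (14.0, 9.0), 90.0) [0.4889 0.1168 0.045 ]
((346.5, 258.0), (14.0, 17.0), 90.0) [0.4601 0.0505 0.045 ]
((377.03021240234375, 302.6871643066406), (353.3917236328125, 428.027587890625), 87.9786376953125) [0.3398 0.1371 0.045 ]
pot ((326.0000305175781, 260.5000305175781), (13.435027122497559, 13.435027122497559), 45.0) [0.458  0.0484 0.045 ]
pot ((363.9369201660156, 246.1353759765625), (9.09708309173584, 32.11714172363281), 3.1798300743103027) [ 0.4944 -0.0538  0.045 ]
pot ((384.8036804199219, 184.63858032226562), (30.80449867248535, 4.229010581970215), 54.782405853271484) [ 0.6586 -0.1138  0.045 ]
(array([ -0.1872, 309.4025]), 64) (array([ -0.2043, 338.5222]), 55)
mid [0.4248 0.2403 0.013 ] [0.4625 0.0258 0.013 ] yang 99.95163701662379
t 15.5 pos [0.6213 0.3238 0.1295] TURN [ 0.0023  0.0061 -0.005 ] SHIFT [-0.0054 -0.0058  2.9886]
```

View pics/q2.png

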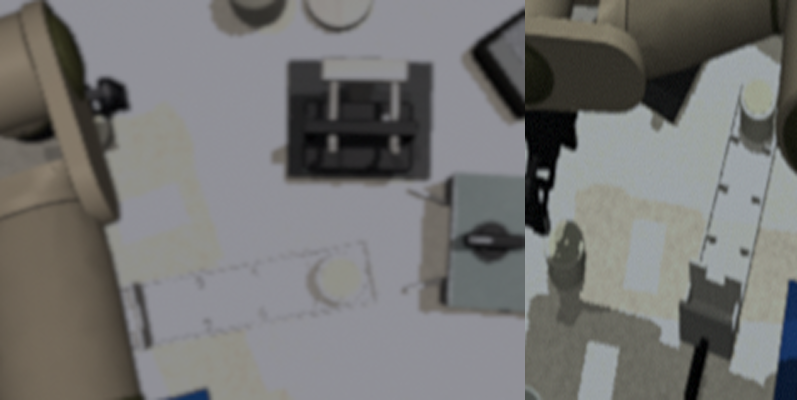

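Pot 1 stands upright at its place (crop (340,280)) and the tray is still in position. Now I grip pot 2.

Request:
drive_tool(offset=[[0,0,1],[0,0,1],[0,0,0.75],[0,0,0.2],[0,0,0],[0,0,0],[0,0,0],[0,0,0],[0,0,0],[0,0,0]], turn=[[0,0,0],[0,0,0],[0,0,0],[0,0,0],[0,0,0],[0,0,0],[0,0,0],[0,0,0],[0,0,0],[0,0,0]], hand=[1,1,1,1,1,0,0,0,0,0], newtons=40)

```text
time_s: 16.75
position: [0.6222, 0.3242, 0.013]
tool_rot: [[0.985, 0.171, 0.002], [0.171, -0.985, 0.001], [0.002, -0.0, -1.0]]
ft_force: [-0.9, -1.2, 5.6]
grip_width: 0.0529
gripper_force: 41.5
```

Request:
drive_tool(offset=[[0,0,0],[0,0,-0.5],[0,0,-0.8],[0,0,-0.7],[-0.87,0.49,0],[-0.87,0.49,0],[-0.87,0.49,0],[-0.87,0.49,0],[-0.86,0.49,0],[-0.86,0.49,0]], turn=[[0,0,0],[0,0,0],[0,0,0],[0,0,0],[0,0,0],[0,0,0],[0,0,0],[0,0,0],[0,0,0],[0,0,0]], hand=[0,0,0,0,0,0,0,0,0,0])

```text
time_s: 18.0
position: [0.436, 0.1719, 0.0918]
tool_rot: [[0.985, 0.171, 0.001], [0.171, -0.985, 0.0], [0.001, 0.0, -1.0]]
ft_force: [1.0, -0.8, -1.2]
grip_width: 0.0525
gripper_force: 42.2
```

```bash
python3 - <<'E'
from tray import *
goto(.4369,.1718,.0136,9.9); o=observe(); print(o["grip_width"],o["gripper_force"],o["ft_force"])
t=get_image("top");s=get_image("side");cv2.imwrite("pics/side4.png",s)
measure(t,("pots",))
a=cv2.resize(t[150:310,190:400],None,fx=1.9,fy=2.5,interpolation=cv2.INTER_CUBIC)
b=cv2.resize(s[220:380,210:370],None,fx=2.5,fy=2.5,interpolation=cv2.INTER_CUBIC)
cv2.imwrite("pics/q3.png",np.hstack([a,b]))
E
```

```text
t 18.0 pos [0.436  0.1719 0.0918] TURN [ 0.0012 -0.0089 -0.0045] SHIFT [0.023  0.0059 1.954 ]
0.052542987845282156 42.23923087120056 [ 0.9795 -0.7571 -1.1686]
pot ((326.0, 260.5), (13.0, 12.0), 90.0) [0.458  0.0484 0.045 ]
pot ((363.5710754394531, 245.5785675048828), (9.987524032592773, 31.260948181152344), 2.862405300140381) [ 0.4959 -0.0529  0.045 ]
pot ((169.18194580078125, 227.74497985839844), (8.029315948486328, 21.14386558532715), 15.52410888671875) [0.5538 0.467  0.045 ]
pot ((384.8036804199219, 184.63858032226562), (30.80449867248535, 4.229010581970215), 54.782405853271484) [ 0.6586 -0.1138  0.045 ]
```

View pics/q3.png

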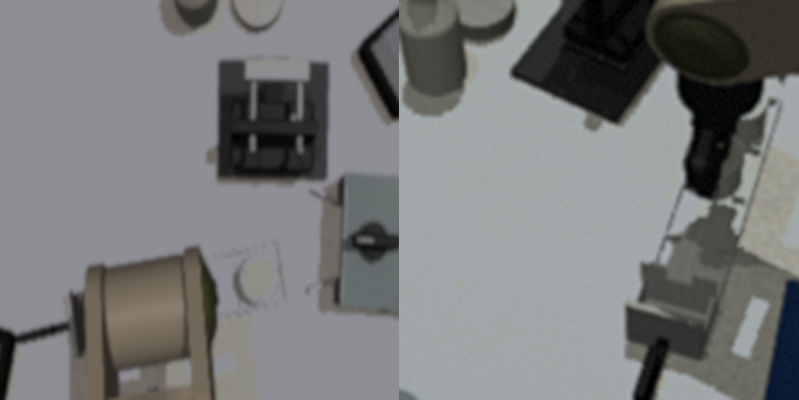

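Pot 2 is held over the tray and pot 1 is still in place. Lower it, release and rise.

Request:
drive_tool(offset=[[0.02,0,0.7],[0,0,0.7],[0,0,0.3],[0,0,0.2],[0,0,0],[0,0,0],[0,0,0],[0,0,0],[0,0,0],[0,0,-0.3]], turn=[[0,0,0],[0,0,0],[0,0,0],[0,0,0],[0,0,0],[0,0,0],[0,0,0],[0,0,0],[0,0,0],[0,0,0]], hand=[0,0,0,0,0,0,0.85,0.85,0.85,0.85])

```text
time_s: 19.35
position: [0.4373, 0.1726, 0.0273]
tool_rot: [[0.985, 0.171, -0.002], [0.171, -0.985, -0.0], [-0.002, -0.0, -1.0]]
ft_force: [-1.0, 0.1, -0.4]
grip_width: 0.0727
gripper_force: 0.0
```

Request:
drive_tool(offset=[[0,0,-1],[0,0,-1],[0,0,-1],[0,0,-1],[-0.5,1,0],[-0.5,1,0],[-0.5,1,0],[0,1,0],[0,0,0],[0,0,0]], turn=[[0,0,0],[0,0,0],[0,0,-1],[0,0,-1],[0,0,0],[0,0,0],[0,0,0],[0,0,0],[0,0,0],[0,0,0]], hand=[0.85,0.85,0.85,0.85,0.85,0.85,0.85,0.85,0.85,0.85])

```text
time_s: 20.6
position: [0.4412, 0.0023, 0.1877]
tool_rot: [[0.928, 0.372, -0.0], [0.372, -0.928, 0.0], [0.0, -0.0, -1.0]]
ft_force: [0.2, 0.9, 0.6]
grip_width: 0.0727
gripper_force: 0.0
```

```bash
python3 - <<'E'
from tray import *
goto(.403,.365,.15,99.9); o=observe(); print(o["grip_width"],o["q"])
t=get_image("top");s=get_image("side");cv2.imwrite("pics/side5.png",s);cv2.imwrite("pics/top5.png",t)
measure(t,("pots",)); tray(t)
a=cv2.resize(t[150:310,120:440],None,fx=1.25,fy=2.5,interpolation=cv2.INTER_CUBIC)
b=cv2.resize(s[240:400,210:370],None,fx=2.5,fy=2.5,interpolation=cv2.INTER_CUBIC)
cv2.imwrite("pics/q4.png",np.hstack([a,b]))
E
```

```text
t 20.6 pos [0.4412 0.0023 0.1877] TURN [ -0.0013  -0.002  -13.0077] SHIFT [9.0966 0.6178 0.9417]
0.07268102350166983 [-15.153   13.375   94.8342   0.0129  71.795   52.9893]
pot ((169.0706024169922, 227.18234252929688), (8.894148826599121, 21.801511764526367), 12.52880859375) [0.5554 0.4673 0.045 ]
pot ((384.8036804199219, 184.63858032226562), (30.80449867248535, 4.229010581970215), 54.782405853271484) [ 0.6586 -0.1138  0.045 ]
(array([ -0.1856, 309.282 ]), 43) (array([ -0.1208, 316.6716]), 35)
mid [0.4251 0.2402 0.013 ] [0.4537 0.026  0.013 ] yang 97.59574727754465
```

View pics/q4.png

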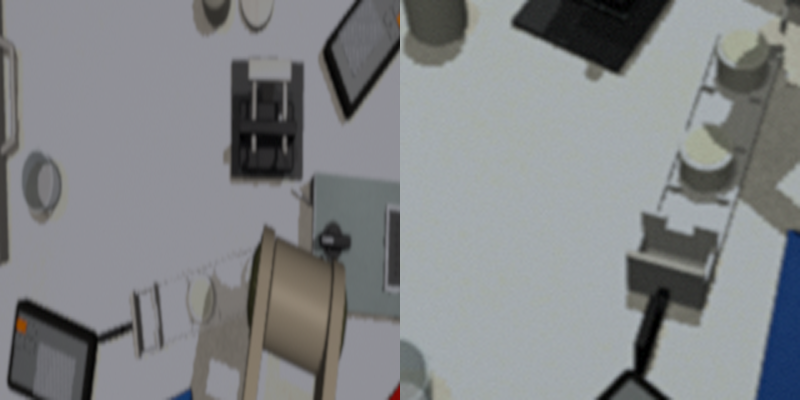

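Both pots stand upright in the tray (side crop (745,60) and (705,155)). Now to the handle fin.

Request:
drive_tool(offset=[[0,0,0],[0,0,0],[0,0,0],[0,0,0],[0,0,0],[0,0,0],[0,0,0],[0,0,0],[0,0,0],[0,0,0]], turn=[[0,0,-1],[0,0,-1],[0,0,-1],[0,0,-1],[0,0,-1],[0,0,-1],[0,0,-1],[0,0,-1],[0,0,-1],[0,0,-1]], hand=[0.6,0.6,0.6,0.6,0.6,0.6,0.6,0.6,0.6,0.6])

```text
time_s: 21.95
position: [0.4413, 0.0029, 0.1875]
tool_rot: [[0.137, 0.991, -0.0], [0.991, -0.137, 0.0], [0.0, -0.0, -1.0]]
ft_force: [-0.6, 0.6, 0.2]
grip_width: 0.0515
gripper_force: 0.0
```

Request:
drive_tool(offset=[[0,0,0],[0,0,0],[0,0,0],[1,0.09,0],[1,0.09,0],[1,0.09,0],[1,0.09,0],[1,0.09,0],[1,0.09,0],[1,0.08,0]], turn=[[0,0,-1],[0,0,-1],[0,0,-1],[0,0,0],[0,0,0],[0,0,0],[0,0,0],[0,0,0],[0,0,0],[0,0,0]], hand=[0.6,0.6,0.6,0.6,0.6,0.6,0.6,0.6,0.6,0.6])

```text
time_s: 23.2
position: [0.417, 0.2841, 0.1875]
tool_rot: [[-0.173, 0.985, 0.0], [0.985, 0.173, -0.0], [-0.0, 0.0, -1.0]]
ft_force: [0.1, -0.9, 0.2]
grip_width: 0.0512
gripper_force: 0.0
```

Request:
drive_tool(offset=[[1,0,0],[1,0,0],[0.1,0,0.9],[0,0,0.5],[0,0,0],[0,0,0],[0,0,0],[0,0,0],[0,0,0],[0,0,0]], turn=[[0,0,0],[0,0,0],[0,0,0],[0,0,0],[0,0,0],[0,0,0],[0,0,0],[0,0,0],[0,0,0],[0,0,0]], hand=[0.5,0.5,0.5,0.5,0.5,0.5,0.5,0.5,0.5,0.5])

```text
time_s: 24.45
position: [0.4037, 0.3647, 0.1314]
tool_rot: [[-0.171, 0.985, 0.0], [0.985, 0.171, 0.0], [0.0, 0.0, -1.0]]
ft_force: [-0.6, 0.1, -0.6]
grip_width: 0.0428
gripper_force: 0.0
```

```bash
python3 - <<'E'
from tray import *
goto(.403,.365,.025,99.9)
t=get_image("top");s=get_image("side");cv2.imwrite("pics/side6.png",s);cv2.imwrite("pics/top6.png",t)
try: tray(t)
except Exception as e: print(e)
a=cv2.resize(t[200:300,180:400],None,fx=1.8,fy=3,interpolation=cv2.INTER_CUBIC)
b=cv2.resize(s[300:400,240:370],None,fx=3,fy=3,interpolation=cv2.INTER_CUBIC)
cv2.imwrite("pics/q5.png",np.hstack([a,b]))
E
```

```text
t 24.45 pos [0.4037 0.3647 0.1314] TURN [ 0.0006 -0.0004 -0.0073] SHIFT [ 0.0102 -0.0165  2.6602]
(array([ -0.1941, 311.417 ]), 63) (array([ -0.2095, 339.9633]), 51)
mid [0.4244 0.2403 0.013 ] [0.4633 0.0258 0.013 ] yang 100.28478042468313
```

View pics/q5.png

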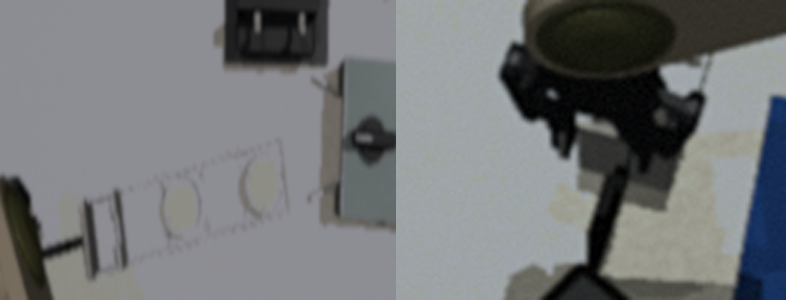

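The gripper straddles the fin line. Descend and close.

Request:
drive_tool(offset=[[0,-0.01,0.7],[0,0,0.7],[0,0,0.7],[0,0,0.5],[0,0,0],[0,0,0],[0,0,0],[0,0,0],[0,0,0],[0,0,0]], turn=[[0,0,0],[0,0,0],[0,0,0],[0,0,0],[0,0,0],[0,0,0],[0,0,0],[0,0,0],[0,0,0],[0,0,0]], hand=[0.5,0.5,0.5,0.5,0.5,0,0,0,0,0], newtons=80)

```text
time_s: 25.8
position: [0.4038, 0.365, 0.0284]
tool_rot: [[-0.171, 0.985, 0.002], [0.985, 0.171, 0.001], [0.001, 0.002, -1.0]]
ft_force: [-0.3, -0.8, 5.6]
grip_width: 0.0088
gripper_force: 78.5
```

```bash
python3 - <<'E'
from tray import *
o=observe(); print(o["grip_width"],o["gripper_force"],o["ft_force"],o["wrist_torque"])
t=get_image("top"); cv2.imwrite("pics/top7.png",t); tray(t)
gr=cv2.cvtColor(t,cv2.COLOR_BGR2GRAY).astype(float)
for v in range(250,268,3): print(v,148-gr[v,330:346].astype(int))
# chamber axes
ey=np.array([.0767,.997]); mouth=np.array([.4957,-.066]); goto(*(mouth+.052*ey),.027,85.6)
goto(*(mouth+(.052+.40)*ey),.027,85.6)
E
```

```text
0.00881519753916913 78.50481033325195 [-0.2537 -0.8349  5.5823] [-0.145   0.1931 -0.0391]
(array([ -0.1836, 308.5668]), 62) (array([ -0.2004, 337.3841]), 54)
mid [0.4249 0.2403 0.013 ] [0.4618 0.0258 0.013 ] yang 99.74548752437148
250 [ 5  5  5  5  8 17 21 12  6  5  5  5  5  5  5  6]
253 [ 6  6  5  5  5  7 14 15  8  6  5  5  5  5  5  5]
256 [ 7  8  7  6  5  8 19 25 17  8  6  5  5  5  5  5]
259 [ 7  7  7  6  6  9 18 27 21  9  7  5  5  5  5  6]
262 [ 7  7  6  6  6  6  8 17 25 17  8  6  5  5  6  5]
265 [ 7  6  6  6  8 11 11 10 18 18 10  6  5  5  5  5]
t 25.85 pos [0.4038 0.365  0.0285] TURN [ 0.018  -0.01    2.3766] SHIFT [-9.2673  3.1176  0.0364]
t 25.85 pos [0.4038 0.365  0.0285] TURN [ 0.018  -0.01    2.3766] SHIFT [0.7322 3.1175 0.0364]
```

Request:
drive_tool(offset=[[-0.03,0.31,0],[-0.03,0.31,0],[-0.03,0.31,0],[-0.03,0.31,0],[-0.03,0.31,0],[-0.03,0.31,0],[-0.03,0.31,0],[-0.03,0.31,0],[-0.03,0.31,0],[-0.03,0.31,0]], turn=[[0,0,0.237],[0,0,0.237],[0,0,0.237],[0,0,0.237],[0,0,0.237],[0,0,0.237],[0,0,0.237],[0,0,0.237],[0,0,0.237],[0,0,0.237]], hand=[0,0,0,0,0,0,0,0,0,0])

```text
time_s: 27.1
position: [0.5266, 0.3608, 0.0285]
tool_rot: [[0.078, 0.997, -0.002], [0.997, -0.078, 0.001], [0.001, -0.002, -1.0]]
ft_force: [-8.3, 2.9, 6.9]
grip_width: 0.0093
gripper_force: 80.2
```

```bash
python3 - <<'E'
from tray import *
o=observe(); print(o["grip_width"],o["gripper_force"],o["ft_force"],o["wrist_torque"])
t=get_image("top"); cv2.imwrite("pics/top8.png",t); s=get_image("side"); cv2.imwrite("pics/side8.png",s)
ey=np.array([.0767,.997]); mouth=np.array([.4957,-.066]); goto(*(mouth+.426*ey),.027,85.6)
a=cv2.resize(t[180:290,210:400],None,fx=4.2,fy=4.2,interpolation=cv2.INTER_CUBIC)
cv2.imwrite("pics/q6.png",a)
E
```

```text
0.009334443415225937 80.19981265068054 [-8.2667  2.8912  6.8843] [ 0.2975  1.143  -0.7528]
t 27.2 pos [0.5281 0.3604 0.0285] TURN [ 0.0049 -0.0122 -0.0138] SHIFT [-0.0409  0.0102  0.0363]
```

View pics/q6.png

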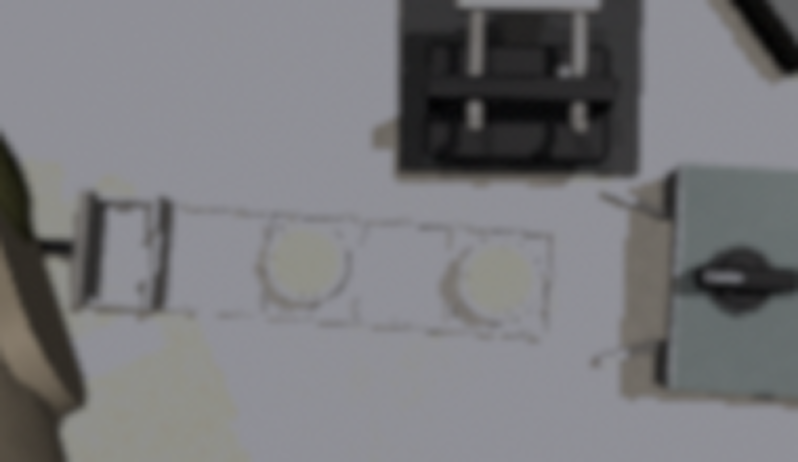

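```bash
python3 - <<'E'
from h import *
P=lambda x,y:(210+(x+.5)/4.2-.5,180+(y+.5)/4.2-.5)
for nm,p,z in(("rear up",(552,235),.013),("rear lo",(540,338),.013),("front up",(175,205),.013),("front lo",(160,312),.013),("cheekU tip",(601,195),.018),("cheekL tip",(592,361),.018),("cheekU in",(665,216),.018),("cheekL in",(660,346),.018),("pot1",(497,282),.048),("pot2",(303,262),.048),("plate U",(95,195),.068),("plate L",(78,306),.068),
 ("roofU",(680,167),.097),("roofL",(668,392),.097)):
    print(nm,onz("top",*P(*p),z))
t=cv2.imread("pics/top8.png"); gr=cv2.cvtColor(t,cv2.COLOR_BGR2GRAY).astype(int)
for u in(352,356,360,364): print(u,"U",gr[222:236,u],"L",gr[258:270,u])
for u in(270,290,310,330): print(u,gr[228:264,u])
E
```

```text
rear up [0.5252 0.0051 0.013 ]
rear lo [0.4581 0.0144 0.013 ]
front up [0.5497 0.2515 0.013 ]
front lo [0.4799 0.2622 0.013 ]
cheekU tip [ 0.5505 -0.0271  0.018 ]
cheekL tip [ 0.4426 -0.0188  0.018 ]
cheekU in [ 0.536  -0.0685  0.018 ]
cheekL in [ 0.4515 -0.0632  0.018 ]
pot1 [0.4945 0.0425 0.048 ]
pot2 [0.5096 0.1655 0.048 ]
plate U [0.5535 0.2935 0.068 ]
plate L [0.4843 0.305  0.068 ]
roofU [ 0.5618 -0.0697  0.097 ]
roofL [ 0.4247 -0.0591  0.097 ]
352 U [109 137 143 137 131 135 142 144 145 145 144 144 144 144] L [145 145 145 145 144 140 131 120 120 130 141 144]
356 U [113 138 144 141 126 107 114 132 143 144 145 145 144 144] L [141 142 141 141 137 132 134 139 141 141 141 141]
360 U [113 136 131 121 126 131 116 100 109 113 112 113 113 112] L [112 111 110 103  95  93  99 104 107 108 108 108]
364 U [140 127 112 106 105 101  93  86  84  92 104 107 107 106] L [107 105  99  89  87  88  94 100 102 103 102 102]
270 [144 142 135 133 142 144 145 145 144 144 144 143 142 141 138 133 133 137
 141 143 144 144 143 143 143 143 142 141 143 144 145 145 144 144 144 144]
290 [144 144 141 134 131 140 139 135 137 142 143 144 143 144 144 144 144 142
 139 132 122 122 132 142 144 144 144 141 131 128 140 144 145 144 144 144]
310 [144 144 144 144 141 129 125 139 144 144 145 144 144 145 144 144 144 144
 144 145 144 145 144 144 144 145 144 145 144 140 138 141 143 144 144 144]
330 [144 145 145 144 144 142 133 129 139 142 142 141 142 143 143 143 143 142
 143 143 143 143 143 143 142 140 139 140 139 141 141 133 131 141 144 145]
```

The tray is nearly lined up, but by the image its rear is about 7 mm too far to −x (tray mid (0.492, 0.010), cheeks mid about 0.497). I turn it about 1.3° counter-clockwise and advance 50 mm.

Request:
drive_tool(offset=[[0,0,0],[0,0,0],[0,0,0],[-0.25,0,0],[-0.25,0,0],[-0.25,0,0],[-0.25,0,0],[-0.25,0,0],[0,0,0],[0,0,0]], turn=[[0,0,-0.12],[0,0,-0.11],[0,0,0],[0,0,0],[0,0,0],[0,0,0],[0,0,0],[0,0,0],[0,0,0],[0,0,0]], hand=[0,0,0,0,0,0,0,0,0,0])

```text
time_s: 28.45
position: [0.5254, 0.31, 0.0285]
tool_rot: [[0.052, 0.999, 0.002], [0.999, -0.052, -0.0], [-0.0, 0.002, -1.0]]
ft_force: [-0.9, -3.1, 8.0]
grip_width: 0.009
gripper_force: 79.3
```

```bash
python3 - <<'E'
from h import *
o=observe(); print(o["position"],o["grip_width"],o["ft_force"],o["wrist_torque"])
t=get_image("top"); cv2.imwrite("pics/top9.png",t)
a=cv2.resize(t[205:285,270:390],None,fx=6.6,fy=6.6,interpolation=cv2.INTER_CUBIC)
a=cv2.convertScaleAbs(a,alpha=2.2,beta=-120); cv2.imwrite("pics/q7.png",a)
E
```

```text
[0.5254 0.31   0.0285] 0.008975256724558503 [-0.9029 -3.1122  8.0192] [-0.3639  0.1439 -0.0837]
```

View pics/q7.png

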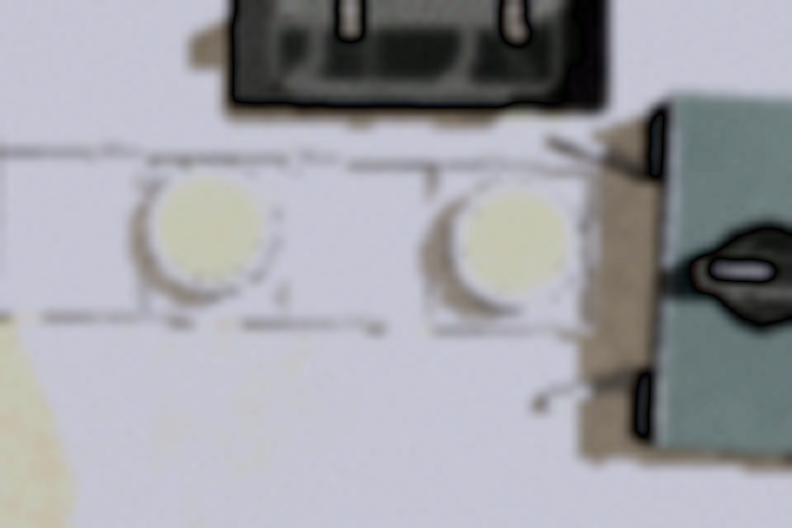

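The tray now follows the tool, and its centreline is 8–9 mm too far to +x at the mouth: tray line y≈251 at crop x 585, bay mid y≈272. I correct with a clockwise turn and a −2.5 mm shift.

Request:
drive_tool(offset=[[0,-0.03,0],[0,-0.03,0],[0,0,0],[0,0,0],[-0.15,0,0],[-0.15,0,0],[0,0,0],[0,0,0],[0,0,0],[0,0,0]], turn=[[0,0,0.1],[0,0,0.09],[0,0,0],[0,0,0],[0,0,0],[0,0,0],[0,0,0],[0,0,0],[0,0,0],[0,0,0]], hand=[0,0,0,0,0,0,0,0,0,0])

```text
time_s: 29.75
position: [0.5223, 0.2992, 0.0285]
tool_rot: [[0.072, 0.997, 0.002], [0.997, -0.072, 0.001], [0.002, 0.002, -1.0]]
ft_force: [0.5, 2.2, 6.9]
grip_width: 0.0089
gripper_force: 79.4
```

```bash
cat > al.py <<'E'
from h import *
o=observe(); print(o["position"],o["grip_width"],o["ft_force"],o["wrist_torque"])
t=get_image("top"); gr=cv2.cvtColor(t,cv2.COLOR_BGR2GRAY).astype(float)
R=[]
for u in range(262,362):
    r=[]
    for o_ in(-12.5,12.5):
        v0=241.5+(u-300)*.05+o_; a=int(round(v0))-5; seg=gr[a:a+11,u]; d=np.median(seg)-seg
        k=d.argmax(); r.append(a+k if 4<d[k]<45 else np.nan)
    R.append((u,*r))
R=np.array(R)
P=[]
for j in(1,2):
    q=R[~np.isnan(R[:,j])]
    for _ in range(5):
        p=np.polyfit(q[:,0],q[:,j],1); e=abs(q[:,j]-np.polyval(p,q[:,0])); q=q[e<max(1,2*np.median(e))]
    P.append(p); print("edge",p,len(q),q[:,0].min(),q[:,0].max())
for u in(262,340,368): print(u,"tray mid v",np.mean([np.polyval(p,u) for p in P]), "bay axis v", 246.24+(u-368)*.0507)
E
python3 al.py
```

```text
[0.5223 0.2992 0.0285] 0.008921465540547716 [0.4867 2.2294 6.8761] [ 0.2676 -0.0616  0.0794]
edge [  0.0476 216.6239] 75 265.0 351.0
edge [  0.043  242.5967] 40 262.0 353.0
262 tray mid v 241.4820794367073 bay axis v 240.8658
340 tray mid v 245.01643110002823 bay axis v 244.8204
368 tray mid v 246.28517272275886 bay axis v 246.24
```

Aligned within about 1 mm, so I insert in stages.

Request:
drive_tool(offset=[[-0.2,0,0],[-0.25,0,0],[-0.25,0,0],[-0.25,0,0],[-0.25,0,0],[-0.25,0,0],[-0.2,0,0],[0,0,0],[0,0,0],[0,0,0]], turn=[[0,0,0],[0,0,0],[0,0,0],[0,0,0],[0,0,0],[0,0,0],[0,0,0],[0,0,0],[0,0,0],[0,0,0]], hand=[0,0,0,0,0,0,0,0,0,0])

```text
time_s: 31.05
position: [0.5175, 0.233, 0.0285]
tool_rot: [[0.072, 0.997, 0.002], [0.997, -0.072, 0.001], [0.001, 0.002, -1.0]]
ft_force: [-0.1, 0.8, 8.7]
grip_width: 0.0087
gripper_force: 79.6
```

```bash
python3 al.py
```

```text
[0.5175 0.233  0.0285] 0.008660625165482135 [-0.0768  0.8257  8.6976] [ 0.0638  0.0804 -0.0403]
edge [  0.0568 213.7731] 57 286.0 352.0
edge [  0.0617 237.0301] 42 276.0 353.0
262 tray mid v 240.93111635497885 bay axis v 240.8658
340 tray mid v 245.55441416452135 bay axis v 244.8204
368 tray mid v 247.21405953204942 bay axis v 246.24
```

Request:
drive_tool(offset=[[-0.2,0,0],[-0.4,0,0],[-0.4,0,0],[-0.4,0,0],[-0.4,0,0],[-0.4,0,0],[-0.4,0,0],[-0.4,0,0],[-0.4,0,0],[-0.2,0,0]], turn=[[0,0,0],[0,0,0],[0,0,0],[0,0,0],[0,0,0],[0,0,0],[0,0,0],[0,0,0],[0,0,0],[0,0,0]], hand=[0,0,0,0,0,0,0,0,0,0])

```text
time_s: 32.35
position: [0.5073, 0.0897, 0.0285]
tool_rot: [[0.073, 0.997, 0.003], [0.997, -0.073, 0.002], [0.002, 0.002, -1.0]]
ft_force: [1.4, 10.2, 9.4]
grip_width: 0.0088
gripper_force: 79.8
```

```bash
python3 al.py
```

```text
[0.5073 0.0897 0.0285] 0.008803460989015915 [ 1.4354 10.2171  9.3669] [ 1.3987 -0.0096 -0.035 ]
edge [  0.0573 206.771 ] 53 282.0 358.0
edge [  0.0206 251.3058] 33 262.0 353.0
262 tray mid v 239.25004777469218 bay axis v 240.8658
340 tray mid v 242.29015250487424 bay axis v 244.8204
368 tray mid v 243.3814721516063 bay axis v 246.24
```

Request:
drive_tool(offset=[[-0.2,0,0],[-0.3,0,0],[-0.4,0,0],[-0.4,0,0],[-0.4,0,0],[-0.3,0,0],[-0.2,0,0],[0,0,0],[0,0,0],[0,0,0]], turn=[[0,0,0],[0,0,0],[0,0,0],[0,0,0],[0,0,0],[0,0,0],[0,0,0],[0,0,0],[0,0,0],[0,0,0]], hand=[0,0,0,0,0,0,0,0,0,0])

```text
time_s: 33.65
position: [0.5008, 0.0014, 0.0284]
tool_rot: [[0.072, 0.997, 0.002], [0.997, -0.072, -0.0], [0.0, 0.002, -1.0]]
ft_force: [-0.9, 0.3, 12.3]
grip_width: 0.0086
gripper_force: 80.0
```

Request:
drive_tool(offset=[[-0.1,0,0],[-0.1,0,0],[-0.08,0,0],[-0.06,0,0],[-0.04,0,0],[0,0,0],[0,0,0],[0,0,0],[0,0,0],[0,0,0]], turn=[[0,0,0],[0,0,0],[0,0,0],[0,0,0],[0,0,0],[0,0,0],[0,0,0],[0,0,0],[0,0,0],[0,0,0]], hand=[0,0,0,0,0,0,0,0,0,0])

```text
time_s: 34.9
position: [0.4997, -0.0122, 0.0284]
tool_rot: [[0.072, 0.997, 0.002], [0.997, -0.072, 0.002], [0.003, 0.002, -1.0]]
ft_force: [1.6, 13.4, 12.5]
grip_width: 0.0091
gripper_force: 80.2
```

Request:
drive_tool(offset=[[-0.04,0,0],[-0.04,0,0],[-0.03,0,0],[0,0,0],[0,0,0],[0,0,0],[0,0,0],[0,0,0],[0,0,0],[0,0,0]], turn=[[0,0,0],[0,0,0],[0,0,0],[0,0,0],[0,0,0],[0,0,0],[0,0,0],[0,0,0],[0,0,0],[0,0,0]], hand=[0,0,0,0,0,0,0,0,0,0])

```text
time_s: 36.15
position: [0.4996, -0.0122, 0.0284]
tool_rot: [[0.073, 0.997, 0.003], [0.997, -0.073, 0.009], [0.009, 0.002, -1.0]]
ft_force: [8.0, 44.1, 12.4]
grip_width: 0.0093
gripper_force: 80.2
```

Force rises firmly at the predicted home position. I relieve, release, rise and look.

Request:
drive_tool(offset=[[0.06,0,0],[0.04,0,0],[0,0,0],[0,0,0],[0,0,0],[0,0,0],[0,0,-0.8],[0,0,-1],[0,0,-1],[0,0,-1]], turn=[[0,0,0],[0,0,0],[0,0,0],[0,0,0],[0,0,0],[0,0,0],[0,0,0],[0,0,0],[0,0,0],[0,0,0]], hand=[0,0,0.5,0.5,0.5,0.5,0.5,0.5,0.5,0.5])

```text
time_s: 37.4
position: [0.4988, -0.0144, 0.1806]
tool_rot: [[0.072, 0.997, -0.0], [0.997, -0.072, 0.0], [0.0, -0.0, -1.0]]
ft_force: [-0.2, -0.7, 0.7]
grip_width: 0.0426
gripper_force: 0.0
```

Request:
drive_tool(offset=[[0,0,-1],[0,0,-0.5],[1,0,0],[1,0,0],[1,0,0],[1,0,0],[1,0,0],[0,0,0],[0,0,0],[0,0,0]], turn=[[0,0,0],[0,0,0],[0,0,0],[0,0,0],[0,0,0],[0,0,0],[0,0,0],[0,0,0],[0,0,0],[0,0,0]], hand=[0.5,0.5,0.5,0.5,0.5,0.5,0.5,0.5,0.5,0.5])

```text
time_s: 38.65
position: [0.5135, 0.1841, 0.2393]
tool_rot: [[0.073, 0.997, -0.0], [0.997, -0.073, -0.0], [-0.0, -0.0, -1.0]]
ft_force: [-0.2, -0.4, 0.8]
grip_width: 0.0428
gripper_force: 0.0
```

```bash
python3 - <<'E'
from h import *
t=get_image("top");s=get_image("side")
cv2.imwrite("pics/top10.png",t);cv2.imwrite("pics/side10.png",s)
a=cv2.resize(t[190:290,320:440],None,fx=3.3,fy=5,interpolation=cv2.INTER_CUBIC)
b=cv2.resize(s[160:280,300:400],None,fx=4,fy=500/120,interpolation=cv2.INTER_CUBIC)
cv2.imwrite("pics/q8.png",cv2.convertScaleAbs(np.hstack([a,b]),alpha=1.5))
goto(.4922,-.101,.22,86)
E
```

```text
t 38.75 pos [0.5136 0.1843 0.2394] TURN [ 0.0007  0.0005 -0.0322] SHIFT [-7.1516 -0.0354  0.4852]
```

View pics/q8.png

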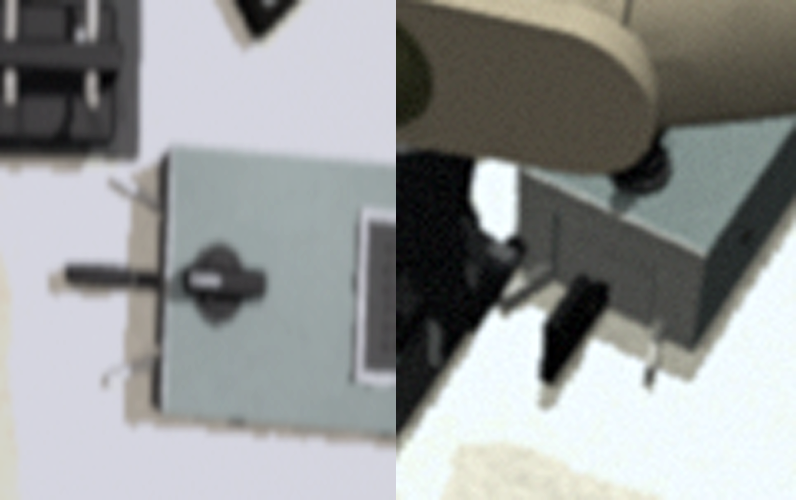

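The plate is flush with the mouth, the handle points outwards and the wing is free. Now I grip the knob and lock it.

Request:
drive_tool(offset=[[-0.9,0,0],[-0.9,0,0],[-0.9,0,0],[-0.9,0,0],[-0.9,0,0],[-0.9,0,0],[-0.9,0,0],[-0.85,-0.035,0],[0,0,0.9],[0,0,0.9]], turn=[[0,0,-0.03],[0,0,0],[0,0,0],[0,0,0],[0,0,0],[0,0,0],[0,0,0],[0,0,0],[0,0,0],[0,0,0]], hand=[0.6,0.6,0.6,0.6,0.6,0.6,0.6,0.6,0.6,0.6])

```text
time_s: 40.0
position: [0.4921, -0.1011, 0.1667]
tool_rot: [[0.071, 0.998, 0.001], [0.998, -0.071, -0.001], [-0.0, 0.001, -1.0]]
ft_force: [0.6, -0.5, 0.8]
grip_width: 0.0509
gripper_force: 0.0
```

Request:
drive_tool(offset=[[0,0,0.7],[0,0,0.6],[0,0,0],[0,0,0],[0,0,0],[0,0,0],[0,0,0],[0,0,0],[0,0,0],[0,0,0]], turn=[[0,0,0],[0,0,0],[0,0,0],[0,0,0],[0,0,0],[0,0,0],[0,0,0],[0,0,0],[0,0,0],[0,0,0]], hand=[0.6,0.6,0.6,0.6,0,0,0,0,0,0], newtons=60)

```text
time_s: 41.25
position: [0.4924, -0.1002, 0.1161]
tool_rot: [[0.069, 0.998, 0.001], [0.998, -0.069, -0.0], [-0.0, 0.001, -1.0]]
ft_force: [-2.6, 0.2, 6.3]
grip_width: 0.013
gripper_force: 58.8
```

```bash
python3 - <<'E'
from h import *
o=observe(); print(o["grip_width"],o["gripper_force"],o["ft_force"],o["wrist_torque"]); goto(.4922,-.101,.115,3)
E
```

```text
0.013010359100860291 58.759841322898865 [-2.6104  0.2477  6.3293] [ 0.0316  0.3711 -0.216 ]
t 41.25 pos [ 0.4924 -0.1002  0.1161] TURN [ 0.0093 -0.0024 13.84  ] SHIFT [-0.0056  0.0197  0.0275]
```

Request:
drive_tool(offset=[[0,0,0],[0,0,0],[0,0,0],[0,0,0],[0,0,0],[0,0,0],[0,0,0],[0,0,0],[0,0,0],[0,0,0]], turn=[[0,0,1],[0,0,1],[0,0,1],[0,0,1],[0,0,1],[0,0,1],[0,0,1],[0,0,1],[0,0,1],[0,0,1]], hand=[0,0,0,0,0,0,0,0,0,0])

```text
time_s: 42.5
position: [0.4936, -0.101, 0.1161]
tool_rot: [[0.9, 0.437, 0.004], [0.437, -0.9, -0.002], [0.002, 0.004, -1.0]]
ft_force: [4.0, -4.4, 1.4]
grip_width: 0.013
gripper_force: 58.4
```

Request:
drive_tool(offset=[[0,0,0],[0,0,0],[0,0,0],[0,0,0],[0,0,0],[0,0,0],[0,0,0],[0,0,0],[0,0,0],[0,0,0]], turn=[[0,0,1],[0,0,1],[0,0,0.8],[0,0,0.6],[0,0,0.3],[0,0,0.2],[0,0,0],[0,0,0],[0,0,0],[0,0,0]], hand=[0,0,0,0,0,0,0,0,0,0])

```text
time_s: 43.75
position: [0.4938, -0.1016, 0.1162]
tool_rot: [[0.999, 0.046, 0.004], [0.046, -0.999, -0.003], [0.004, 0.003, -1.0]]
ft_force: [3.7, -5.7, 0.5]
grip_width: 0.0131
gripper_force: 58.4
```

```bash
python3 - <<'E'
from h import *
o=observe(); print(o["grip_width"],o["gripper_force"],o["ft_force"],o["wrist_torque"]); goto(.4922,-.101,.115,3)
E
```

```text
0.013093752479520339 58.44688296318054 [ 3.7164 -5.7037  0.457 ] [-0.9003 -0.4377 -0.0625]
t 43.75 pos [ 0.4938 -0.1016  0.1162] TURN [ 0.0326 -0.036  -0.0575] SHIFT [-0.0382 -0.0164  0.0292]
```

Request:
drive_tool(offset=[[0,0,0],[0,0,0],[0,0,0],[0,0,0],[0,0,0],[0,0,0],[0,0,0],[0,0,0],[0,0,0],[0,0,0]], turn=[[0,0,0.2],[0,0,0.2],[0,0,0.1],[0,0,0],[0,0,0],[0,0,0],[0,0,0],[0,0,0],[0,0,0],[0,0,0]], hand=[0,0,0,0,0,0,0,0,0,0])

```text
time_s: 45.0
position: [0.4937, -0.1016, 0.1162]
tool_rot: [[1.0, -0.002, 0.004], [-0.002, -1.0, -0.004], [0.004, 0.004, -1.0]]
ft_force: [4.6, -5.8, 1.4]
grip_width: 0.0129
gripper_force: 69.3
```

```bash
python3 - <<'E'
from h import *
o=observe(); print(o["grip_width"],o["gripper_force"],o["ft_force"],o["wrist_torque"]); goto(.4922,-.101,.115,3)
E
```

```text
0.01290269265838662 69.30046185501851 [ 4.6086 -5.8222  1.4269] [-0.9407 -0.4139  1.6618]
t 45.0 pos [ 0.4937 -0.1016  0.1162] TURN [ 0.042  -0.0332 -0.5217] SHIFT [-0.0376 -0.0178  0.0294]
```

The torque of 1.7 N·m shows the locked stop. I release, rise and turn for the probe.

Request:
drive_tool(offset=[[0,0,0],[0,0,0],[0,0,0],[0,0,0],[0,0,-1],[0,0,-1],[0,0,-1],[0,0,-1],[0,0,0],[0,0,0]], turn=[[0,0,0],[0,0,0],[0,0,0],[0,0,0],[0,0,0],[0,0,0],[0,0,-1],[0,0,-1],[0,0,-1],[0,0,-1]], hand=[0.5,0.5,0.5,0.5,0.5,0.5,0.5,0.5,0.5,0.5])

```text
time_s: 46.25
position: [0.4922, -0.1001, 0.2757]
tool_rot: [[0.915, 0.404, 0.001], [0.404, -0.915, -0.0], [0.0, 0.0, -1.0]]
ft_force: [0.1, 0.6, 0.3]
grip_width: 0.0427
gripper_force: 0.0
```

Request:
drive_tool(offset=[[0,0,0],[0,0,0],[0,0,0],[0,0,0],[0,0,0],[0,0,0],[0,0,0],[0,0,0],[0,0,0],[0,0,0]], turn=[[0,0,-1],[0,0,-1],[0,0,-1],[0,0,-1],[0,0,-1],[0,0,-1],[0,0,-1],[0,0,-1],[0,0,-1],[0,0,-1]], hand=[0.5,0.5,0.5,0.5,0.5,0.5,0.5,0.5,0.5,0.5])

```text
time_s: 47.5
position: [0.4922, -0.1, 0.2752]
tool_rot: [[0.107, 0.994, -0.0], [0.994, -0.107, 0.0], [0.0, -0.0, -1.0]]
ft_force: [0.0, 0.3, 0.6]
grip_width: 0.0428
gripper_force: 0.0
```

```bash
python3 - <<'E'
from h import *
t=get_image("top"); cv2.imwrite("pics/top11.png",t); gr=cv2.cvtColor(t,cv2.COLOR_BGR2GRAY).astype(int)
w=gr[228:264,372:404]; k=np.zeros_like(gr,np.uint8);k[228:264,372:404]=(w<70)
for c in blobs(k,30): print("wing",cv2.minAreaRect(c),cv2.fitEllipse(c))
for u in (318,326,334,342,350): print(u,gr[190:212,u])
for v in(199,200,201,202): print(v,gr[v,300:370])
goto(.6025,.0295,.26,88)
E
```

```text
wing ((398.0, 258.0), (10.0, 10.0), 0.0) ((398.2475280761719, 258.6236572265625), (9.273172378540039, 11.24371337890625), 126.97510528564453)
wing ((379.7180480957031, 244.5016632080078), (10.077730178833008, 40.08188247680664), 23.629377365112305) ((382.27880859375, 240.80665588378906), (8.854761123657227, 48.19668960571289), 21.032041549682617)
318 [21 19 20 21 21 23 23 26 34 39 41 41 34 18 10 10 10 11 16 21 23 23]
326 [27 31 36 38 37 36 35 33 34 39 41 41 34 20 13 12 14 13 15 26 34 35]
334 [32 34 41 43 42 44 42 36 33 40 41 42 37 25 11 10  9 11 19 33 42 44]
342 [38 29 26 24 23 34 49 53 46 44 43 43 39 30 15 10 10 11 16 26 33 35]
350 [54 52 55 57 57 54 50 45 41 43 43 44 43 35 24 24 26 29 39 52 55 50]
199 [147 147 147 140 113  66  37  32  31  33  32  32  35  38  39  39  39  39
  39  40  39  40  40  39  39  38  39  39  39  39  38  39  39  40  40  39
  39  40  41  41  41  41  44  48  49  47  46  47  47  44  43  43  42  43
  42  43  42  47  55  57  57  65  93 126 143 147 147 147 146 147]
200 [147 147 147 140 113  67  37  33  32  32  31  32  37  39  40  40  41  41
  41  41  41  41  41  42 
[... 162 characters left out ...]
143 146 147 147 147 147]
201 [147 147 147 141 113  67  38  32  33  32  30  31  36  40  40  41  42  40
  41  40  40  40  40  40  40  40  41  40  40  41  41  41  41  42  42  42
  43  42  43  43  42  43  43  44  44  45  44  44  45  45  44  44  45  45
  45  46  44  48  55  57  56  66  96 128 143 146 147 147 147 147]
202 [147 147 146 140 113  68  37  33  34  32  31  29  29  32  33  33  33  33
  34  32  32  33  35  35  34  34  34  34  34  34  35  35  37  36  37  36
  38  37  38  39  40  40  39  41  41  41  42  43  43  43  43  43  44  44
  45  46  46  51  56  57  58  69 102 132 145 147 147 146 147 146]
t 47.55 pos [ 0.4922 -0.1     0.2753] TURN [-0.0026 -0.001  -0.6518] SHIFT [3.3325 2.643  0.3814]
```

Request:
drive_tool(offset=[[0,0,0],[0.8,0.7,0],[0.8,0.7,0],[0.8,0.7,0],[0.8,0.69,0],[0,0,0.8],[0,0,0.5],[0,0,0],[0,0,0],[0,0,0]], turn=[[0,0,-0.92],[0,0,0],[0,0,0],[0,0,0],[0,0,0],[0,0,0],[0,0,0],[0,0,0],[0,0,0],[0,0,0]], hand=[0.5,0.5,0.5,0.5,0.5,0.5,0.5,0.5,0.5,0.5])

```text
time_s: 48.8
position: [0.6061, 0.0261, 0.2245]
tool_rot: [[0.015, 1.0, 0.002], [1.0, -0.015, -0.0], [-0.0, 0.002, -1.0]]
ft_force: [-0.1, -0.1, -0.1]
grip_width: 0.0427
gripper_force: 0.0
```

```bash
python3 - <<'E'
from h import *
goto(.605,.027,.144,89.5)
s=get_image("side");t=get_image("top");cv2.imwrite("pics/top12.png",t);cv2.imwrite("pics/side12.png",s)
a=cv2.resize(t[210:290,350:420],None,fx=4,fy=6,interpolation=cv2.INTER_CUBIC)
b=cv2.resize(s[150:270,240:360],None,fx=4,fy=4,interpolation=cv2.INTER_CUBIC)
cv2.imwrite("pics/q9.png",cv2.convertScaleAbs(np.hstack([a,b]),alpha=1.6))
E
```

```text
t 48.8 pos [0.6061 0.0261 0.2245] TURN [ 0.0189  0.0023 -0.0579] SHIFT [ 0.021  -0.0266  2.0117]
```

View pics/q9.png

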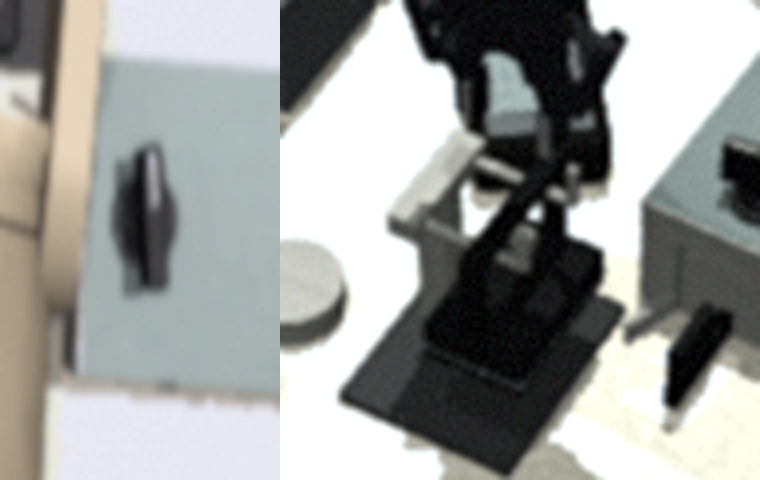

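The wing now lies across (locked), and the fingers straddle the probe's bar. Descend and grip.

Request:
drive_tool(offset=[[0.02,-0.03,0.6],[0,0,0.6],[0,0,0.5],[0,0,0.3],[0,0,0],[0,0,0],[0,0,0],[0,0,0],[0,0,0],[0,0,0]], turn=[[0,0,-0.05],[0,0,0],[0,0,0],[0,0,0],[0,0,0],[0,0,0],[0,0,0],[0,0,0],[0,0,0],[0,0,0]], hand=[0.5,0.5,0.5,0.5,0.5,0,0,0,0,0], newtons=90)

```text
time_s: 50.15
position: [0.605, 0.0271, 0.1444]
tool_rot: [[0.009, 1.0, 0.002], [1.0, -0.009, -0.0], [-0.0, 0.002, -1.0]]
ft_force: [0.3, -0.7, 6.8]
grip_width: 0.0123
gripper_force: 88.0
```

Request:
drive_tool(offset=[[0,0,0],[0,0,-0.2],[0,0,-0.3],[0,0,-0.3],[0,0,-0.3],[0,0,-0.3],[0,0,0],[0,0,0],[0,0,0],[0,0,0]], turn=[[0,0,0],[0,0,0],[0,0,0],[0,0,0],[0,0,0],[0,0,0],[0,0,0],[0,0,0],[0,0,0],[0,0,0]], hand=[0,0,0,0,0,0,0,0,0,0])

```text
time_s: 51.4
position: [0.6041, 0.0272, 0.1989]
tool_rot: [[0.009, 1.0, -0.002], [1.0, -0.009, 0.0], [0.0, -0.002, -1.0]]
ft_force: [-2.4, 1.5, -10.2]
grip_width: 0.0121
gripper_force: 103.1
```

```bash
python3 - <<'E'
from h import *
o=observe(); print(o["grip_width"],o["gripper_force"],o["ft_force"],o["wrist_torque"]); goto(.4796,-.2757,.27,86)
E
```

```text
0.01211385458149893 103.14940094947815 [ -2.446    1.5325 -10.1563] [0.1331 0.7887 0.0131]
t 51.4 pos [0.6041 0.0272 0.1989] TURN [-0.016  -0.0024  0.5808] SHIFT [-7.772  -2.5762 -1.7779]
```

```bash
python3 - <<'E'
from h import *
s=get_image("side");t=get_image("top")
o=observe();print(o["ft_force"],o["position"],o["qvel"],o["gripper_force"])
b=cv2.resize(s[130:270,220:380],None,fx=4,fy=4,interpolation=cv2.INTER_CUBIC)
cv2.imwrite("pics/q10.png",cv2.convertScaleAbs(b,alpha=1.8))
E
```

```text
[ -3.0024   1.0587 -11.3156] [0.6041 0.0272 0.1989] [-0.0088 -0.0168 -0.1215 -0.0224 -0.0344 -0.0807] 103.07433128356934
```

View pics/q10.png

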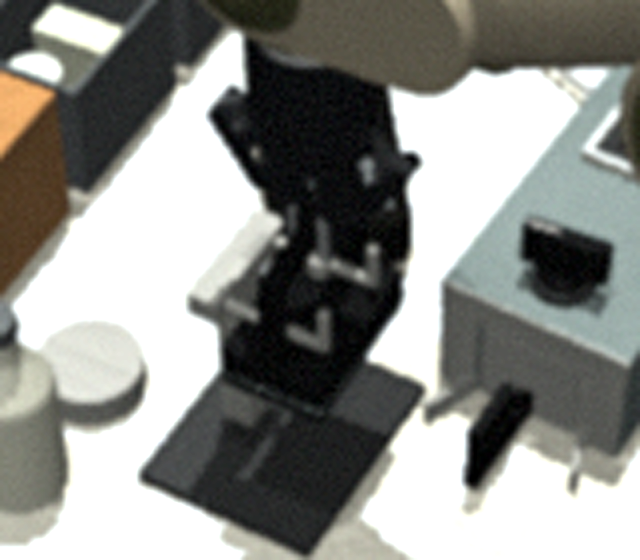

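I lifted a little too far: the box top has met the hook rods, which explains the extra force. I lower 13 mm and then withdraw towards −x.

Request:
drive_tool(offset=[[0,0,0.16],[0,0,0.16],[0,0,0],[0,0,0],[0,0,0],[0,0,0],[0,0,0],[0,0,0],[0,0,0],[0,0,0]], turn=[[0,0,0],[0,0,0],[0,0,0],[0,0,0],[0,0,0],[0,0,0],[0,0,0],[0,0,0],[0,0,0],[0,0,0]], hand=[0,0,0,0,0,0,0,0,0,0])

```text
time_s: 52.75
position: [0.6045, 0.0271, 0.1865]
tool_rot: [[0.009, 1.0, -0.0], [1.0, -0.009, 0.0], [0.0, -0.0, -1.0]]
ft_force: [0.2, 0.3, -3.3]
grip_width: 0.012
gripper_force: 104.0
```

Request:
drive_tool(offset=[[0,-0.1,0],[0,-0.2,0],[0,-0.3,0],[0,-0.3,0],[0,-0.3,0],[0,-0.3,0],[0,-0.3,0],[0,-0.3,0],[0,-0.2,0],[0,0,0]], turn=[[0,0,0],[0,0,0],[0,0,0],[0,0,0],[0,0,0],[0,0,0],[0,0,0],[0,0,0],[0,0,0],[0,0,0]], hand=[0,0,0,0,0,0,0,0,0,0])

```text
time_s: 54.0
position: [0.5122, 0.028, 0.1867]
tool_rot: [[0.009, 1.0, 0.0], [1.0, -0.009, 0.0], [0.0, 0.0, -1.0]]
ft_force: [0.3, -0.2, -3.7]
grip_width: 0.0122
gripper_force: 104.0
```

Request:
drive_tool(offset=[[0,0,-0.4],[0,0,-0.5],[0,0,-0.5],[0,0,-0.4],[0,0,0],[0,0,0],[0,0,0],[0,0,0],[0,0,0],[0,0,0]], turn=[[0,0,0],[0,0,0],[0,0,0],[0,0,0],[0,0,0.3],[0,0,0.29],[0,0,0],[0,0,0],[0,0,0],[0,0,0]], hand=[0,0,0,0,0,0,0,0,0,0])

```text
time_s: 55.25
position: [0.5125, 0.0279, 0.2585]
tool_rot: [[0.071, 0.997, -0.0], [0.997, -0.071, 0.0], [0.0, -0.0, -1.0]]
ft_force: [0.9, 0.6, -3.0]
grip_width: 0.0123
gripper_force: 104.1
```

```bash
python3 - <<'E'
from h import *
o=observe(); print(o["grip_width"],o["gripper_force"],o["ft_force"],o["wrist_torque"]); goto(.4796,-.2757,.26,86)
t=get_image("top");s=get_image("side");cv2.imwrite("pics/top13.png",t);cv2.imwrite("pics/side13.png",s)
E
```

```text
0.01226077385391913 104.08159640355734 [ 0.9495  0.6241 -3.0208] [ 0.0315 -0.0053  0.0206]
t 55.25 pos [0.5125 0.0279 0.2585] TURN [-0.0006 -0.0001 -0.01  ] SHIFT [-7.6297 -0.292  -0.0381]
```

The probe is free, with a clean 3–4 N weight. Carry it over the frame.

Request:
drive_tool(offset=[[-0.5,-0.03,0],[-0.8,-0.03,0],[-0.9,-0.03,0],[-0.9,-0.03,0],[-0.9,-0.03,0],[-0.9,-0.03,0],[-0.9,-0.03,0],[-0.8,-0.03,0],[-0.6,-0.03,0],[-0.4,-0.02,0]], turn=[[0,0,0],[0,0,0],[0,0,0],[0,0,0],[0,0,0],[0,0,0],[0,0,0],[0,0,0],[0,0,0],[0,0,0]], hand=[0,0,0,0,0,0,0,0,0,0])

```text
time_s: 56.6
position: [0.4792, -0.2755, 0.2584]
tool_rot: [[0.072, 0.997, -0.0], [0.997, -0.072, 0.0], [0.0, -0.0, -1.0]]
ft_force: [0.2, -0.2, -3.0]
grip_width: 0.0118
gripper_force: 104.0
```

Request:
drive_tool(offset=[[0,0,0],[0,0,0.3],[0,0,0.4],[0,0,0.4],[0,0,0.2],[0,0,0],[0,0,0],[0,0,0],[0,0,0],[0,0,0]], turn=[[0,0,0],[0,0,0],[0,0,0],[0,0,0],[0,0,0],[0,0,0],[0,0,0],[0,0,0],[0,0,0],[0,0,0]], hand=[0,0,0,0,0,0,0,0,0,0])

```text
time_s: 57.85
position: [0.4795, -0.2745, 0.2066]
tool_rot: [[0.071, 0.997, 0.0], [0.997, -0.071, -0.0], [-0.0, 0.0, -1.0]]
ft_force: [0.4, -0.1, -2.8]
grip_width: 0.012
gripper_force: 103.9
```

```bash
python3 - <<'E'
from h import *
o=observe(); print(o["grip_width"],o["gripper_force"],o["ft_force"],o["wrist_torque"]); goto(.4796,-.2744,.20,86)
t=get_image("top");s=get_image("side");cv2.imwrite("pics/top14.png",t);cv2.imwrite("pics/side14.png",s)
print(proj("side",[.48,-.275,.1]))
b=cv2.resize(s[105:225,335:455],None,fx=5,fy=5,interpolation=cv2.INTER_CUBIC)
cv2.imwrite("pics/q11.png",cv2.convertScaleAbs(b,alpha=2.2))
E
```

```text
0.012031969984960388 103.92675536277238 [ 0.4061 -0.0939 -2.7863] [ 0.0292  0.0537 -0.0585]
t 57.85 pos [ 0.4795 -0.2745  0.2066] TURN [ 0.0017  0.0013 -0.0098] SHIFT [0.003  0.0029 0.1662]
[390.6734 158.9992]
```

View pics/q11.png

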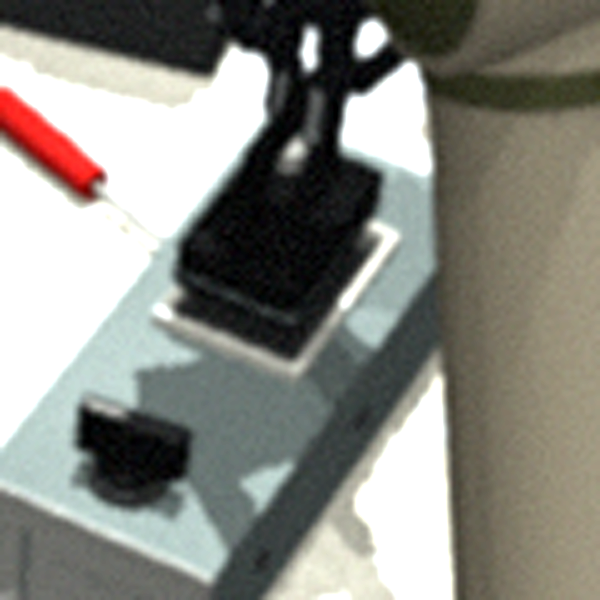

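By my count this was picture 17, over the limit of 14, so I view no more and go on with numbers only. The last crop shows the probe hovering over the frame: box lower corners ≈(178,282), (298,325), (378,205), lip outer corners ≈(155,313), (292,370), (398,232).

```bash
python3 - <<'E'
from h import *
P=lambda x,y:(335+(x+.5)/5-.5,105+(y+.5)/5-.5)
lip=[onz("side",*P(*p),.105) for p in((155,313),(292,370),(398,232))]
for z in(.120,.1226,.125):
    pr=[onz("side",*P(*p),z) for p in((178,282),(298,325),(378,205))]
    a=(pr[0]+pr[2])/2; print(z,"probe mid",a,"w,l",np.linalg.norm(pr[0]-pr[1]),np.linalg.norm(pr[1]-pr[2]))
print("lip mid",(lip[0]+lip[2])/2,np.linalg.norm(lip[0]-lip[1]),np.linalg.norm(lip[1]-lip[2]),lip)
# top view: lip (before, top11/top12) outline bright, in top10
t=cv2.imread("pics/top12.png"); gr=cv2.cvtColor(t,cv2.COLOR_BGR2GRAY).astype(int)
print("row250",[(u,gr[250,u]) for u in range(420,436)],[(u,gr[250,u]) for u in range(472,486)])
print("col455",[(v,gr[v,455]) for v in range(226,240)],[(v,gr[v,455]) for v in range(260,274)])
g=cv2.cvtColor(cv2.imread("pics/top14.png"),cv2.COLOR_BGR2GRAY).astype(int)
for v in(238,250,262): print(v,list(g[v,418:432]),list(g[v,474:490]))
for u in(430,455,478): print(u,list(g[224:240,u]),list(g[258:276,u]))
E
```

```text
0.12 probe mid [ 0.4831 -0.2755  0.12  ] w,l 0.07009336495314636 0.10746133487243617
0.1226 probe mid [ 0.4823 -0.2728  0.1226] w,l 0.06993042101121506 0.1072115227322858
0.125 probe mid [ 0.4816 -0.2704  0.125 ] w,l 0.06978001121866331 0.10698092691060826
lip mid [ 0.4796 -0.2694  0.105 ] 0.08264743207347056 0.1268612904453012 [array([ 0.5269, -0.2092,  0.105 ]), array([ 0.4445, -0.2033,  0.105 ]), array([ 0.4323, -0.3296,  0.105 ])]
row250 [(420, np.int64(111)), (421, np.int64(111)), (422, np.int64(110)), (423, np.int64(110)), (424, np.int64(111)), (425, np.int64(111)), (426, np.int64(107)), (427, np.int64(99)), (428, np.int64(113)), (429, np.int64(131)), (430, np.int64(113)), (431, np.int64(75)), (432, np.int64(58)), (433, np.int64(57)), (434, np.int64(57)), (435, np.int64(56))] [(472, np.int64(57)), (473, np.int64(56)), (474, np.int64(56)), (475, np.int64(57)), (476, np.int64(79)), (477, np.int64(114)), (478, np.int64(129)), (479, np.int64(121)), (480, np.int64(111)), (481, np.int64(108)), (482, np.int64(108)), (483, np.int64(108)), (484, np.int64(108)), (485, np.int64(108))]
col
[... 2699 characters left out ...]
nt64(36), np.int64(38), np.int64(38), np.int64(38), np.int64(38), np.int64(38), np.int64(37), np.int64(38), np.int64(38), np.int64(38), np.int64(37), np.int64(38), np.int64(39), np.int64(40), np.int64(52)]
478 [np.int64(17), np.int64(17), np.int64(19), np.int64(22), np.int64(23), np.int64(19), np.int64(21), np.int64(21), np.int64(22), np.int64(23), np.int64(20), np.int64(23), np.int64(23), np.int64(23), np.int64(22), np.int64(23)] [np.int64(132), np.int64(132), np.int64(132), np.int64(132), np.int64(132), np.int64(128), np.int64(120), np.int64(104), np.int64(81), np.int64(51), np.int64(31), np.int64(44), np.int64(76), np.int64(105), np.int64(118), np.int64(121), np.int64(119), np.int64(118)]
```

```bash
python3 - <<'E'
from h import *
from scipy.ndimage import map_coordinates
g=cv2.cvtColor(cv2.imread("pics/side14.png"),cv2.COLOR_BGR2GRAY).astype(float)
ey=np.array([.072,.9974,0]); ex=np.array([.9974,-.072,0]); c=np.array([.4797,-.2726,.105])
def prof(base,d,ss):
    px=np.array([proj("side",base+d*s) for s in ss]); return map_coordinates(g,[px[:,1],px[:,0]],order=1).astype(int)
print("front end, along +y from 40..70mm at z=.105")
ss=np.arange(.030,.0745,.0015)
print((ss*1e3).astype(int))
for o in(-.02,-.01,0,.01,.02): print(o,prof(c+o*ex,ey,ss))
print("-x side, s= -x distance 20..55mm at z=.105")
ss=np.arange(.018,.055,.0015); print((ss*1e3).astype(int))
for o in(-.04,-.02,0,.02,.04): print(o,prof(c+o*ey,-ex,ss))
E
```

```text
front end, along +y from 40..70mm at z=.105
[30 31 33 34 36 37 39 40 42 43 45 46 48 49 51 52 54 55 57 58 60 61 63 64
 66 67 69 70 72 73]
-0.02 [21 26 25 22 18 14 11  8  7  8  9 10 10  9 10 12 13 16 23 32 44 57 69 75
 79 80 75 69 64 61]
-0.01 [14 19 23 23 20 15 12 11 10  9 10 10 11 10 10 10 11 14 20 27 35 49 62 74
 78 76 73 69 65 61]
0 [12 16 16 14 13 12  9  7  8  9 10 10 10 11 12 12 13 17 23 33 46 59 70 78
 82 80 75 70 66 63]
0.01 [16 21 23 21 16 11  8  7  7  8  9 10 10 11 11 12 14 17 22 29 39 53 65 73
 76 77 74 69 64 60]
0.02 [13 16 17 16 12  8  6  7  9 11 11 11 11 10 10 11 14 16 22 32 44 56 67 77
 82 79 75 70 67 64]
-x side, s= -x distance 20..55mm at z=.105
[18 19 21 22 24 25 27 28 30 31 33 34 36 37 39 40 42 43 45 46 48 49 51 52
 54]
-0.04 [  3   5   8  10  12  17  22  26  30  31  32  36  47  66  90 110 118 113
  95  79  69  67  73  77  78]
-0.02 [  4   4   7   9  10   9   8   8  10  11  13  19  36  59  89 113 118 115
  97  79  72  69  72  77  78]
0 [  2   1   4   8  10  10   9   8   9  10  15  19  41  69  97 123 127 121
 100  79  71  69  73  78  80]
0.02 [ 2  5  7  7  8  9 10 12 12 12 13 16 24 37 54 70 77 76 71 64 63 69 74 80
 84]
0.04 [10  9  8  8  8  8  9 10 12 10  9 15 22 36 50 60 68 65 60 52 43 41 39 39
 39]
```

Request:
drive_tool(offset=[[0.05,-0.01,0],[0,0,0.1],[0,0,0.1],[0,0,0.1],[0,0,0.05],[0,0,0],[0,0,0.05],[0,0,0.05],[0,0,0],[0,0,0]], turn=[[0,0,0],[0,0,0],[0,0,0],[0,0,0],[0,0,0],[0,0,0],[0,0,0],[0,0,0],[0,0,0],[0,0,0]], hand=[0,0,0,0,0,0,0,0,0,0])

```text
time_s: 59.2
position: [0.4797, -0.2732, 0.1897]
tool_rot: [[0.071, 0.997, 0.002], [0.997, -0.071, -0.002], [-0.002, 0.002, -1.0]]
ft_force: [1.1, -2.8, 5.1]
grip_width: 0.012
gripper_force: 105.4
```

Request:
drive_tool(offset=[[0,0,0.03],[0,0,0.03],[0,0,0.02],[0,0,0],[0,0,0],[0,0,0],[0,0,0],[0,0,0],[0,0,0],[0,0,0]], turn=[[0,0,0],[0,0,0],[0,0,0],[0,0,0],[0,0,0],[0,0,0],[0,0,0],[0,0,0],[0,0,0],[0,0,0]], hand=[0,0,0,0,0,0,0,0,0,0])

```text
time_s: 60.45
position: [0.4802, -0.2745, 0.1886]
tool_rot: [[0.071, 0.997, 0.005], [0.997, -0.071, -0.006], [-0.006, 0.006, -1.0]]
ft_force: [-1.3, -5.5, 17.8]
grip_width: 0.0122
gripper_force: 107.4
```

```bash
python3 - <<'E'
from h import *
o=observe(); print(o["grip_width"],o["ft_force"],o["wrist_torque"]); goto(.4796,-.2725,.1814,86)
E
```

```text
0.012173225696840685 [-1.3219 -5.4738 17.8353] [-0.2601  0.5424  0.0739]
t 60.45 pos [ 0.4802 -0.2745  0.1886] TURN [ 0.0533  0.0576 -0.0147] SHIFT [ 0.049  -0.0196  0.1788]
```

The contact moment shows the +y end of the probe sitting on the front lip. I raise, shift 3.5 mm to −y and try again.

Request:
drive_tool(offset=[[0,0,-0.1],[0,0,-0.1],[-0.09,0,0],[0,0,0],[0,0,0.05],[0,0,0.05],[0,0,0.05],[0,0,0.05],[0,0,0],[0,0,0]], turn=[[0,0,0],[0,0,0],[0,0,0],[0,0,0],[0,0,0],[0,0,0],[0,0,0],[0,0,0],[0,0,0],[0,0,0]], hand=[0,0,0,0,0,0,0,0,0,0])

```text
time_s: 61.7
position: [0.479, -0.2761, 0.1854]
tool_rot: [[0.071, 0.997, 0.0], [0.997, -0.071, -0.0], [-0.0, 0.0, -1.0]]
ft_force: [-0.1, 0.2, -3.4]
grip_width: 0.0121
gripper_force: 104.0
```

```bash
python3 - <<'E'
from h import *
o=observe(); print(o["grip_width"],o["ft_force"],o["wrist_torque"]); goto(.4796,-.276,.1814,86)
E
```

```text
0.012099481369476726 [-0.0664  0.1754 -3.4249] [-0.0482  0.0255 -0.0074]
t 61.7 pos [ 0.479  -0.2761  0.1854] TURN [ 0.0008  0.0003 -0.0104] SHIFT [0.0028 0.0158 0.0991]
```

It's inside the lip with no contact. I lower it to the panel.

Request:
drive_tool(offset=[[0,0,0.03],[0,0,0.03],[0,0,0.03],[0,0,0.02],[0,0,0],[0,0,0],[0,0,0],[0,0,0],[0,0,0],[0,0,0]], turn=[[0,0,0],[0,0,0],[0,0,0],[0,0,0],[0,0,0],[0,0,0],[0,0,0],[0,0,0],[0,0,0],[0,0,0]], hand=[0,0,0,0,0,0,0,0,0,0])

```text
time_s: 62.95
position: [0.4797, -0.2763, 0.1824]
tool_rot: [[0.071, 0.997, 0.003], [0.998, -0.071, -0.002], [-0.002, 0.003, -1.0]]
ft_force: [1.3, 1.1, 6.8]
grip_width: 0.0122
gripper_force: 105.7
```

```bash
python3 - <<'E'
from h import *
o=observe(); print(o["grip_width"],o["ft_force"],o["wrist_torque"]); goto(.4796,-.276,.1814,86)
E
```

```text
0.012177340531828219 [1.3031 1.0593 6.7601] [ 0.273   0.0787 -0.0191]
t 62.95 pos [ 0.4797 -0.2763  0.1824] TURN [ 0.0278  0.0161 -0.0084] SHIFT [ 0.008  -0.0019  0.0256]
```

It seated about 8 mm below the lip contact height. Release and rise.

Request:
drive_tool(offset=[[0,0,0],[0,0,0],[0,0,0],[0,0,0],[0,0,-0.3],[0,0,-0.6],[0,0,-0.8],[0,0,-1],[0,0,-1],[0,0,0]], turn=[[0,0,0],[0,0,0],[0,0,0],[0,0,0],[0,0,0],[0,0,0],[0,0,0],[0,0,0],[0,0,0],[0,0,0]], hand=[0.5,0.5,0.5,0.5,0.5,0.5,0.5,0.5,0.5,0.5])

```text
time_s: 64.2
position: [0.4794, -0.2764, 0.3328]
tool_rot: [[0.071, 0.997, 0.005], [0.997, -0.071, -0.005], [-0.004, 0.006, -1.0]]
ft_force: [-0.4, -0.2, -1.2]
grip_width: 0.0428
gripper_force: 0.0
```

Request:
drive_tool(offset=[[-1,-0.8,0],[-1,-0.8,0],[-1,-0.8,0],[-1,-0.8,0],[-1,-0.8,0],[-1,-0.8,0],[0,0,0],[0,0,0],[0,0,0],[0,0,0]], turn=[[0,0,0],[0,0,0],[0,0,0],[0,0,0],[0,0,0],[0,0,0],[0,0,0],[0,0,0],[0,0,0],[0,0,0]], hand=[0.5,0.5,0.5,0.5,0.5,0.5,0.5,0.5,0.5,0.5])

```text
time_s: 65.45
position: [0.2712, -0.5012, 0.3291]
tool_rot: [[0.069, 0.998, 0.0], [0.998, -0.069, -0.0], [-0.0, 0.0, -1.0]]
ft_force: [-0.8, -0.2, 0.1]
grip_width: 0.0426
gripper_force: 0.0
```

```bash
python3 - <<'E'
from m import *
o=observe(); print(o["position"],o["ft_force"])
t=get_image("top"); s=get_image("side"); cv2.imwrite("pics/top15.png",t); cv2.imwrite("pics/side15.png",s)
gr=cv2.cvtColor(t,cv2.COLOR_BGR2GRAY)
def dark(x0,y0,x1,y1,nm,z,th=70):
    k=np.zeros_like(gr);k[y0:y1,x0:x1]=gr[y0:y1,x0:x1]<th
    for c in blobs(k,30):
        R=cv2.minAreaRect(c); print(nm,R,onz("top",*R[0],z))
dark(372,222,405,265,"wing",.143,60)
dark(415,220,500,285,"probe/frame",.131,50)
dark(325,235,372,258,"fin",.062,60)
# probe bar top: z=.207 ; box
print([list(gr[v,425:495:3]) for v in(240,246,250,254)])
# compare bystander zones vs start
a=cv2.imread("pics/top0.png").astype(int); d=np.abs(a-t.astype(int)).max(2)
k=cv2.morphologyEx((d>25).astype(np.uint8),cv2.MORPH_OPEN,np.ones((3,3)))
for c in blobs(k,40): print("chg",cv2.boundingRect(c),cv2.contourArea(c))
E
```

```text
[ 0.2712 -0.5012  0.3291] [-0.8253 -0.2243  0.0801]
wing ((386.0, 246.0), (22.0, 14.0), 90.0) [ 0.4919 -0.0983  0.143 ]
probe/frame ((459.4696044921875, 250.0773468017578), (57.07889175415039, 28.17153549194336), 3.012787342071533) [ 0.4785 -0.2824  0.131 ]
fin ((357.4284362792969, 249.43600463867188), (20.715009689331055, 30.66084861755371), 72.75853729248047) [ 0.4857 -0.0348  0.062 ]
[[np.uint8(115), np.uint8(89), np.uint8(61), np.uint8(12), np.uint8(47), np.uint8(47), np.uint8(47), np.uint8(47), np.uint8(46), np.uint8(46), np.uint8(45), np.uint8(45), np.uint8(43), np.uint8(43), np.uint8(44), np.uint8(54), np.uint8(43), np.uint8(42), np.uint8(86), np.uint8(111), np.uint8(110), np.uint8(110), np.uint8(111), np.uint8(111)], [np.uint8(110), np.uint8(92), np.uint8(57), np.uint8(4), np.uint8(7), np.uint8(7), np.uint8(31), np.uint8(45), np.uint8(45), np.uint8(44), np.uint8(43), np.uint8(40), np.uint8(38), np.uint8(34), np.uint8(57), np.uint8(80), np.uint8(77), np.uint8(36), np.uint8(72), np.uint8(88), np.uint8(87), np.uint8(91), np.uint8(110), np.uint8(110)], [np.uint8(66), np.uint8(87)
[... 495 characters left out ...]
.uint8(15), np.uint8(14), np.uint8(14), np.uint8(15), np.uint8(30), np.uint8(88), np.uint8(104), np.uint8(105), np.uint8(106), np.uint8(110), np.uint8(111)]]
chg (379, 465, 8, 15) 74.5
chg (314, 457, 8, 11) 47.5
chg (318, 386, 20, 55) 610.5
chg (342, 380, 26, 52) 863.0
chg (406, 373, 4, 21) 48.0
chg (313, 348, 7, 22) 92.0
chg (321, 335, 36, 48) 879.0
chg (282, 324, 46, 89) 1671.0
chg (333, 321, 59, 28) 641.0
chg (370, 315, 270, 165) 23736.5
chg (198, 266, 38, 27) 306.5
chg (243, 263, 9, 27) 102.5
chg (336, 242, 34, 9) 173.0
chg (421, 236, 69, 29) 456.5
chg (245, 218, 18, 12) 43.0
chg (333, 213, 15, 12) 97.0
chg (311, 213, 18, 11) 108.5
chg (217, 199, 20, 15) 74.5
chg (312, 198, 43, 13) 212.5
```

```bash
python3 - <<'E'
from h import *
def ang(f):
    g=cv2.cvtColor(cv2.imread(f),cv2.COLOR_BGR2GRAY); w=(g[230:264,374:402]<48).astype(np.uint8)
    m=cv2.moments(w,True); return m["m00"],np.degrees(.5*np.arctan2(2*m["mu11"],m["mu20"]-m["mu02"]))
a0,a1=ang("pics/top0.png"),ang("pics/top15.png"); print(a0,a1)
g=cv2.cvtColor(cv2.imread("pics/top15.png"),cv2.COLOR_BGR2GRAY).astype(int)
# predicted seated box-top corners (z=.131) and bar ends (z=.207)
c=np.array([.4796,-.2755]); ey=np.array([.072,.9974]); ex=np.array([.9974,-.072])
for nm,hx,hy,z in(("box",.036,.056,.131),("bar",.007,.055,.207)):
    print(nm,[proj("top",np.append(c+sx*hx*ex+sy*hy*ey,z)).round(1) for sx,sy in((1,1),(1,-1),(-1,-1),(-1,1))])
for v in(237,240,262): print(v,g[v,424:440],g[v,474:490])
for u in(440,455,475): print(u,g[228:242,u],g[258:272,u])
print(g[250,484:496],g[244:258,486])
E
```

```text
(181.0, np.float64(70.49724408322633)) (182.0, np.float64(73.02916347095491))
box [array([434.8, 234. ]), array([479.8, 236.4]), array([478.7, 265.4]), array([433.6, 263. ])]
bar [array([443., 245.]), array([490.4, 247.5]), array([490.1, 253.5]), array([442.7, 251. ])]
237 [115 115 111  95  83  95  98  72  35  15  13  27  41  47  47  48] [ 41  41  43  53  75 100 111 111 109 109 110 111 111 111 110 111]
240 [116 115 110  97  89  98  91  61  28  12  12  29  42  47  47  47] [ 41  42  42  43  58  86 106 111 111 111 110 110 110 111 110 110]
262 [110 106  94  92 107 100  70  46  37  30  27  28  28  30  30  29] [ 39  39  41  53  82 103 109 109 108 108 108 109 109 108 108 107]
440 [112 112 113 118 127 117  78  48  46  48  47  48  47  47] [ 46  46  43  38  28  46  89 123 125 111 107 109 109 108]
455 [110 110 110 111 117 126 112  68  44  44  46  46  45  45] [ 44  43  43  41  34  29  53  95 125 122 105 105 108 108]
475 [112 111 111 111 112 117 126 112  67  41  40  42  42  41] [ 41  40  40  41  39  37  40  61  92 120 125 112 108 108]
[ 38  39  39  39  42  60  88 107 111 111 111 111] [110 105  87  56  42  41  39  40  55  84 106 111 111 110]
```

```bash
python3 -c "
from rig import env
print(env.close_job())"
```

```text
the job is handed in; nothing more can be done
None
```

I handed the job in: both pots are in the tray, the tray is home, the knob is locked and the probe is seated in the roof frame; on the way the probe briefly pressed the hook rods and front lip with light force, and I viewed 17 pictures against the limit of 14.

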